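Bait and set a spring-bar rat trap

TASK

Bait the rat trap and set it: put the hazelnut into the little bait cup on the trap's treadle, then take the spring bar by its grey sleeve, swing it right over to the catch until it has just clicked past the hook, ease it back up until it hangs on the hook, and let go. Go gently: the bar must never spring loose or slam up under the hook, be rammed down on the rubber stop, or be wrenched up against the hook. Leave the tools and other things on the bench where they are.

Things in the scene. Friction and masses are not known exactly. Their poses are not given: they have to be found in the camera images.
- trap: Black plastic rat trap, base 200 x 110 x 8 mm, screwed to the bench. Origin on the bench under the spring hinge's middle; x points to the front, where the fired bar lies, -x to the catch, z up. The bar is a U of round steel, 86 mm wide; its 6 mm cross bar is 80 mm from the hinge pin (along y, 24 mm up). Hook, stop and cup lie on the -y side; under the sleeve's path is only the flat base.
- striker (a joint): Angle of the spring bar: 0 fired, lying to the front 8 degrees above level; grows as it swings up and over to the rear. Hangs on the hook somewhere between 2.46 and 2.70 rad. The spring pulls it back to 0 with 5 N at the cross bar when fired, rising evenly to 12 N at the catch. Let go 1.2 mm or more below the hook it slams up (faster than 4 rad/s).
- bar_grip (a point): Middle of the grey sleeve on the cross bar, the place to hold: 10 mm thick, 34 mm long along the trap's y. It turns freely on the bar, so a grip on it need not tilt as the bar swings. It starts 35 mm above the bench.
- trap_hinge (a point): Point on the hinge axis in line with the middle of the sleeve; the sleeve's middle moves on a circle of 80 mm radius round it, in the trap's x-z plane.
- catch_spot (a point): Point on the base (8 mm up) below the hung bar, 40 mm to the -y side of the sleeve's middle. Here are a 9 mm wide hook, in front of the bar with its nose to the rear, and a rubber stop. They are screwed in slots at no known height: the hung bar's axis is 40 to 57 mm above this point. Drawn down the nose's sloping back (2 to 3 N more), the bar clicks under it.
- cup_spot (a point): Point on the base (8 mm up) below the middle of the bait cup (within 4 mm): grey ring, 26 mm inside, 31 outside, walls 5 mm high; its floor is 21 to 38 mm above this point. It is on the hook's sprung treadle and dips under 1 N: harmless before the bar is set; after, 1 to 3 N on it fires the trap. The hook's head is taller than the cup and ends 27 mm behind its middle.
- nut_centre (a point): Centre (11.5 mm up) of the brown hazelnut, 21 mm across and 23 mm tall, standing on its flat end on the bench.
- stop_spot (a point): Point on the base (8 mm up) below the rubber stop, which is beside the hook and as high as that is set. The bar touches the stop 2 mm below its hung place; from there it gives 1 mm for each 8 N. Pressing the bar on the stop or up against the hook with more than 22 N (the hung bar itself pulls on the hook with 13 N) is ramming or wrenching.
- screwdriver: Bystander: red-handled screwdriver lying flat, 214 x 36 x 25 mm. Origin under its middle.
- oil_filter: Bystander: blue and white oil filter standing upright, 72 mm across, 94 mm tall. Origin under its middle.
- tape_measure: Bystander: yellow tape measure standing on its base, 60 x 86 x 64 mm. Origin under its middle.
- masking_tape: Bystander: roll of masking tape lying flat, 100 mm across, 25 mm tall. Origin under its middle.

How it is judged (in metres and radians):
On the way, in this order (a step that is already met when the one before it is completed fails the run):
1. the hazelnut sits in the bait cup, let go (horizontal distance between nut_centre and cup_spot below 0.014 m and z of nut_centre in the frame of cup_spot between 0.018 and 0.055 m and contact force between the fingers and nut below 0.05 N), for 0.2 s.
2. the bar is drawn over to the catch (value of joint striker above 2.43 rad), for 0.1 s.
At the end, for the whole second after the job is handed in: The trap is set: the bar hangs on the hook by itself (bar angle between 2.43 and 2.74 rad, at rest), and the hazelnut lies still in the bait cup (its centre within 14 mm of the vertical through cup_spot and 18 to 55 mm above the trap's base) (horizontal distance between nut_centre and cup_spot below 0.014 m and z of nut_centre in the frame of cup_spot between 0.018 and 0.055 m and value of joint striker between 2.43 and 2.74 rad and velocity of joint striker between -0.1 and 0.1 rad/s and linear speed of nut below 0.02 m/s); the robot touches nothing.
It fails at once if the bar springs loose, or is let go so far below the hook that it slams up under it (falls faster than 4 rad/s) (velocity of joint striker below -4 rad/s).
It fails at once if the bar is rammed on the rubber stop or wrenched against the hook (more than 22 N) (contact force between striker and trap above 22 N).
It fails at once if a bystander is pushed more than 20 mm (distance of any of screwdriver, oil_filter, tape_measure, masking_tape from where it was at the start of the episode above 0.02 m).
It also fails if it takes over 72 s, if anything falls off the work surface, if the arm or the gripper's body presses on something with over 40 N, if the wrist force passes 120 N, or if a joint passes its speed limit or range.

ROBOT

A 6-joint arm with a two-finger parallel gripper is mounted at the origin on a cart in front of the work surface, level with it; the furniture and walls round the work are solid. World frame = base frame: x ahead of the robot, y to its left, z up, the work surface at z = 0. Lengths are in mm, angles in rad, forces in N, time in s.
With the tool pointing down it reaches from about 300 to 775 mm from the base axis. Payload 14.6 kg.
Tool frame: the origin (TCP) lies midway between the tips of the shut fingers; the grasp point (between the pads) lies 19 mm behind it; z points along the fingers, y is the direction in which the jaws open and shut (so a half turn about z gives the same grasp; the last joint's range is limited). The gripper opens to 94 mm and grips with 3 to 60 N. Pads are 16 mm wide; open, the fingers measure 119 mm over their backs; the gripper's body (75 mm by 177 mm) begins 78 mm behind the grasp point.
Start: joints at [-1.228, 0.3, 1.521, -0, 1.321, -0.067], TCP at [219.126, -504.453, 205.446] pointing down, gripper open.
Joint ranges: [-3.03, 3.03], [-0.79, 2.21], [0.23, 2.52], [-1.04, 4.18], [0, 3.07], [-2.55, 2.55]. Speed limits (rad/s): [2.22, 2.22, 2.57, 3.14, 3.14, 3.14].

INTERFACE

Orientations are given as [roll, pitch, yaw] about the fixed x, y, z axes, in that order (R = Rz(yaw) Ry(pitch) Rx(roll)).
In Python, from cell import manip, camera gives the robot as it stands. The module is installed in compiled form; this text tells all that it offers.
- The arm moves only by the tool jog_arm, never from a script. Its argument "commands" is a list of rows, each a list of 7 numbers: the shift along the world's x, y, z in units of 1 m (1.0 is 1 m), then the turn, a rotation vector about the world's x, y, z in units of 120 degrees (1.0 is 120 degrees), then the opening, from 0 (shut) to 1 (fully open). In form: [[x, y, z, ax, ay, az, grip], ...]. A call has exactly 10 rows; each row is the pose to reach, as a shift and turn from the pose commanded when the call began; what a row does not reach only later rows make up. A row lasts 1/8 s, in which the tool goes at most 62.5 mm and 10.7 degrees, less where a joint would pass 70% of its speed; a pose out of reach is approached as far as the arm can. A call with a number of a shift or a turn outside -1 to 1 is refused whole. A call with a gripper value outside its range is refused whole. The fingers move at their own pace and stop on an object; "grip_force" is the grip in N (left out, the last holds). Time passes only in rows, so rows that repeat a pose let the fingers close, or fill a call up. It gives the time, the measured TCP pose, the force and the opening at its end, in the units of the state.
- manip.read_state(): the state, without advancing time (a new reading comes with each control period).
- camera(name): name is "scene" or "top"; returns a dict with "pixels" (420x560x3 uint8, blue, green, red), "vertical_fov" (degrees; the focal length in pixels is half the picture's height over the tangent of half this angle, whatever the lens; pixels are square), "cx", "cy" (the principal point, pixels), "k1" (the pictures are not rectified: a ray, as slopes to the right and down, at radius r is drawn at 1 + k1 r^2 times it, then the intrinsics apply), "rvec" (rotation vector, rad) and "tvec" (3), from world to camera coordinates, as OpenCV has them. Camera axes: x right, y down, z forward; pixel columns grow to the right and rows downward; lengths in mm; the calibration is good to about 2 mm. A picture is of the moment at which its call begins. There is no depth.
- manip.sign_off(): hands the job in, once; it reports no verdict.
The state is a dict: "clock": time; "joints": joint angles; "qd": joint speeds; "effort": joint torques, N m; "eef_pos": TCP position; "eef_rot": TCP orientation; "wrist_force": force on the tool from outside, world axes, zero at the start; "moment": the same for the moment, N m; "finger_gap": finger opening in mm.
Only numpy, scipy, OpenCV 4.12 (cv2) and the standard library are available. Lean on these libraries where they do the work, as an engineer would, in place of code of your own. Each camera call takes 0.05 s, during which the arm holds its last target.

## Working session

There is one attempt and no reset: what is moved stays moved. The work goes in short steps, Python scripts to look and compute and a tool call to move; the robot and the scene stay as the last step left them, time stands still between calls to the robot, and variables do not carry over. Pictures are saved under pics/ and viewed, and the job is handed in when it is done.

Besides the shell and the picture viewer there is one more tool, called after "Request:" by a JSON object that holds its "fn" and its "kwargs". jog_arm: Moves the arm, as the interface text tells. Its arguments: {"type":"object","properties":{"commands":{"type":"array","items":{"type":"array","items":{"type":"number"}}},"grip_force":{"type":"number"}},"required":["commands"]}

```bash
mkdir -p pics
cat > h.py <<'E'
import numpy as np, cv2
from cell import manip, camera
def shot(n,f):
    c=camera(n); p=np.array(c["pixels"],dtype=np.uint8); cv2.imwrite(f"pics/{f}.png",p)
    np.savez(f"pics/{f}.npz",p=p,**{k:np.array(c[k]) for k in("vertical_fov","cx","cy","k1","rvec","tvec")})
    return c
def par(c):
    f=210/np.tan(np.radians(float(c["vertical_fov"]))/2)
    R=cv2.Rodrigues(np.array(c["rvec"],float).reshape(3))[0]
    K=np.array([[f,0,float(c["cx"])],[0,f,float(c["cy"])],[0,0,1]])
    return K,np.array([float(c["k1"]),0,0,0]),R,np.array(c["tvec"],float).reshape(3)
def ray(c,u,v):
    K,d,R,t=par(c)
    x=cv2.undistortPoints(np.array([[[u,v]]],float),K,d)[0,0]
    return -R.T@t, R.T@np.array([x[0],x[1],1])
def atz(c,u,v,z):
    o,d=ray(c,u,v); return o+d*(z-o[2])/d[2]
def proj(c,P):
    K,d,R,t=par(c)
    return cv2.projectPoints(np.array(P,float).reshape(-1,3),R,t,K,d)[0].reshape(-1,2)
def tri(c1,p1,c2,p2):
    o1,d1=ray(c1,*p1);o2,d2=ray(c2,*p2)
    s=np.linalg.lstsq(np.c_[d1,-d2],o2-o1,rcond=None)[0]
    a=o1+s[0]*d1;b=o2+s[1]*d2
    return (a+b)/2,np.linalg.norm(a-b)
def ld(f): return np.load(f"pics/{f}.npz")
E
python3 - <<'E'
from h import *
print(manip.read_state())
for n in("scene","top"):
    c=shot(n,n+"0"); print({k:c[k] for k in c if k!="pixels"})
    o,d=ray(c,280,210);print(o,d)
E
```

```text
{'clock': 0.0, 'joints': array([-1.22761032e+00,  3.00486543e-01,  1.52162865e+00,  2.04528158e-05,
        1.32071878e+00, -6.65974978e-02]), 'qd': array([-0.00038782, -0.00062757,  0.00078328,  0.00067738, -0.00172111,
       -0.0014999 ]), 'effort': array([ 1.40397956e-04, -5.31810915e+01, -3.52736056e+01,  7.07768463e-02,
        2.42942985e-02, -9.88931151e-05]), 'eef_pos': array([ 219.03225165, -504.190438  ,  204.85774851]), 'eef_rot': array([-3.14035541e+00, -1.02373731e-04,  4.09778370e-01]), 'wrist_force': array([-0.46928678, -0.84517572, -0.90035505]), 'moment': array([ 0.04887588,  0.00693995, -0.00937059]), 'finger_gap': 93.96471167528242}
{'vertical_fov': 47.115703087739696, 'cx': 284.13603179304295, 'cy': 210.57524886638888, 'k1': -0.1527579666765805, 'rvec': array([ 1.98098386, -1.10573529,  0.55236274]), 'tvec': array([-298.53832192,  348.19859033, 1110.38140857])}
[-422.45574666 -614.76501461  941.75866302] [ 0.67754963  0.43064863 -0.59627463]
{'vertical_fov': 45.51932979764622, 'cx': 280.13802061909144, 'cy': 220.21179696195054, 'k1': -0.019762147415704773, 'rvec': array([ 2.13849471, -2.1590433 ,  0.16296351]), 'tvec': array([  -3.98916042,  574.66795648, 1491.81556038])}
[3.52595803e+02 9.18281068e-01 1.55931017e+03] [ 0.16494495 -0.00669221 -0.98649108]
```

View pics/scene0.png

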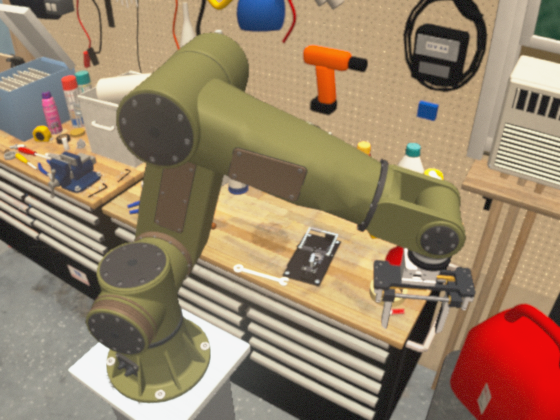

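View pics/top0.png

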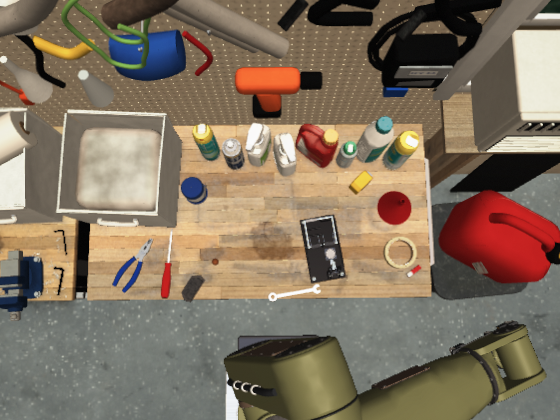

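The trap is at about (322,248) in the top view, the nut looks to be at (215,262), the screwdriver is at (167,265), the oil filter at (193,190), the tape measure at (361,183) and the masking tape at (401,252). I'll enlarge these.

Run:
```python
from h import *
p=ld("top0")["p"]
a=cv2.resize(p[205:295,290:360],None,fx=8,fy=8,interpolation=cv2.INTER_CUBIC)[:600]
cv2.imwrite("pics/z1.png",cv2.resize(p[208:288,280:380],None,fx=7.5,fy=7.5,interpolation=cv2.INTER_CUBIC))
cv2.imwrite("pics/z2.png",cv2.resize(p[170:300,100:260],None,fx=4.5,fy=4.5,interpolation=cv2.INTER_CUBIC))
p=ld("scene0")["p"]
cv2.imwrite("pics/z3.png",cv2.resize(p[215:295,270:370],None,fx=7.5,fy=7.5,interpolation=cv2.INTER_CUBIC))
c=ld("top0")
for n,uv,z in[("nut",(215,262),11.5),("trapTL",(301,219),8),("TR",(337,215),8),("BL",(310,283),8),("BR",(346,277),8)]: print(n,atz(c,*uv,z))
```

```text
nut [450.52919373 192.66292587  11.5       ]
trapTL [582.79360466 -75.13773654   8.        ]
TR [ 594.4556487  -188.40995389    8.        ]
BL [383.40685181 -99.68171429   8.        ]
BR [ 400.63916094 -211.1366754     8.        ]
```

View pics/z1.png

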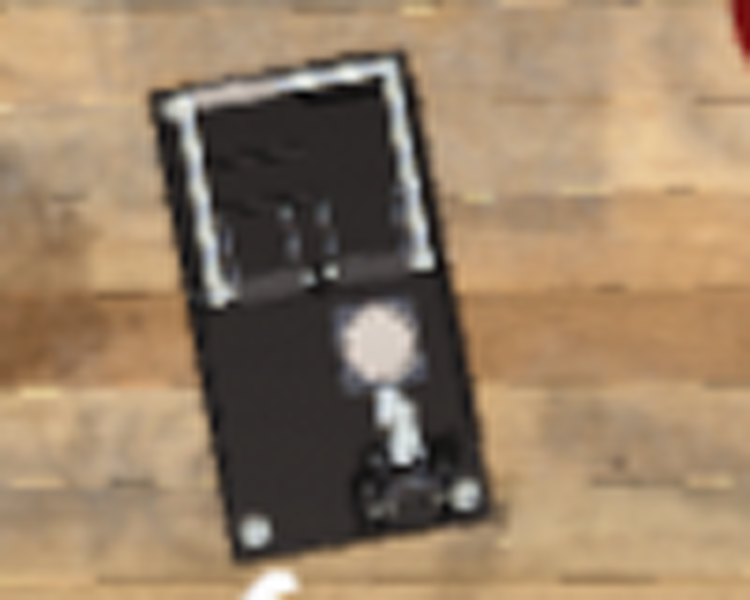

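View pics/z2.png

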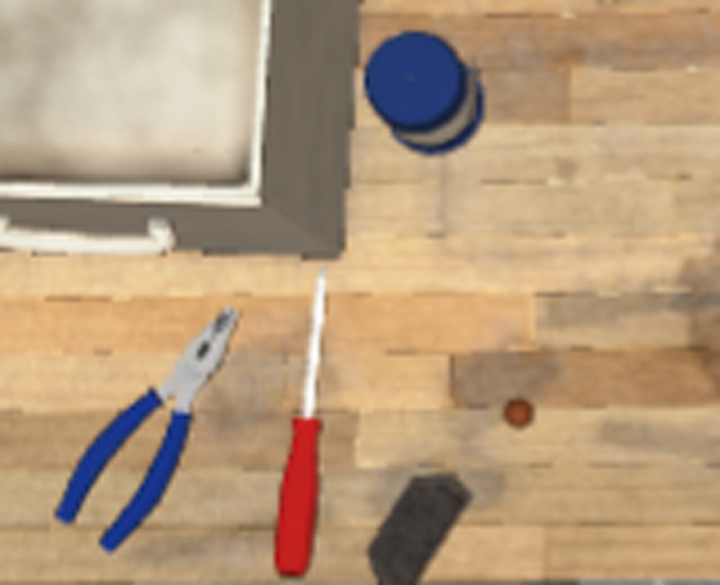

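View pics/z3.png

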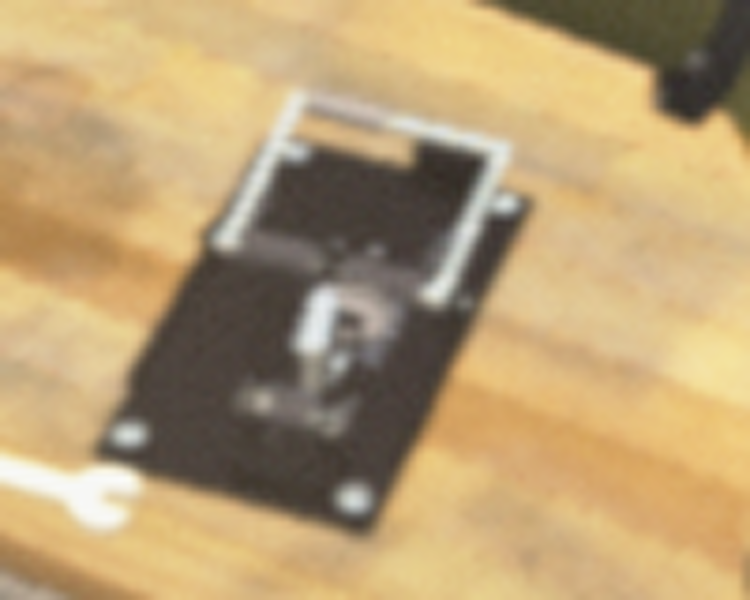

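Run:
```python
from h import *
p=ld("top0")["p"]
A=cv2.resize(p[212:250,296:342],None,fx=15,fy=15,interpolation=cv2.INTER_CUBIC)
cv2.imwrite("pics/y1.png",A)
cv2.imwrite("pics/y2.png",cv2.resize(p[244:284,310:350],None,fx=14,fy=14,interpolation=cv2.INTER_CUBIC))
cv2.imwrite("pics/y4.png",cv2.resize(p[250:274,200:230],None,fx=16,fy=16,interpolation=cv2.INTER_CUBIC))
p=ld("scene0")["p"]
cv2.imwrite("pics/y3.png",cv2.resize(p[224:276,290:342],None,fx=11,fy=11,interpolation=cv2.INTER_CUBIC))
# nut centroid
p=ld("top0")["p"].astype(float)[252:272,205:225]
w=np.clip((p[...,2]-p[...,0])-0,0,None); hsv=p.sum(2); m=(hsv<230); ys,xs=np.nonzero(m); print(m.sum(),xs.mean()+205,ys.mean()+252)
```

```text
16 214.625 260.5625
```

View pics/y1.png

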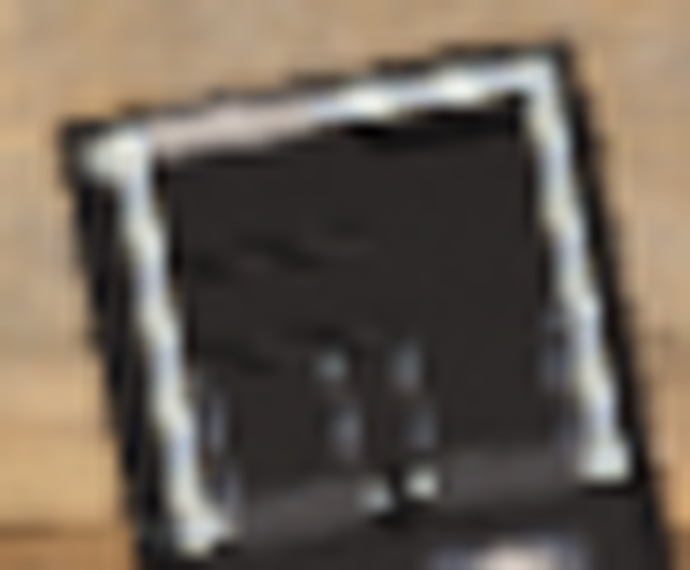

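View pics/y2.png

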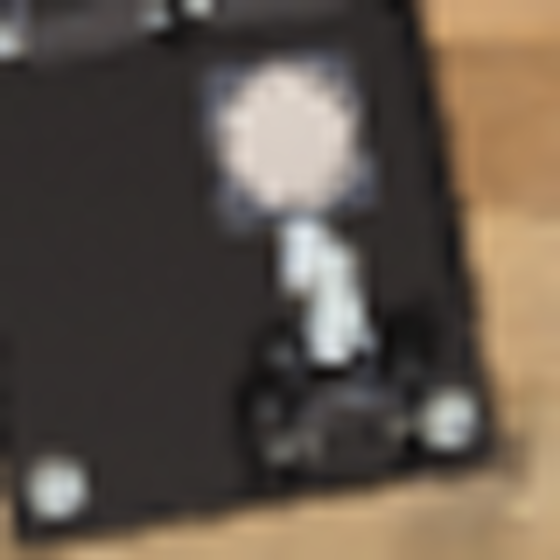

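View pics/y3.png

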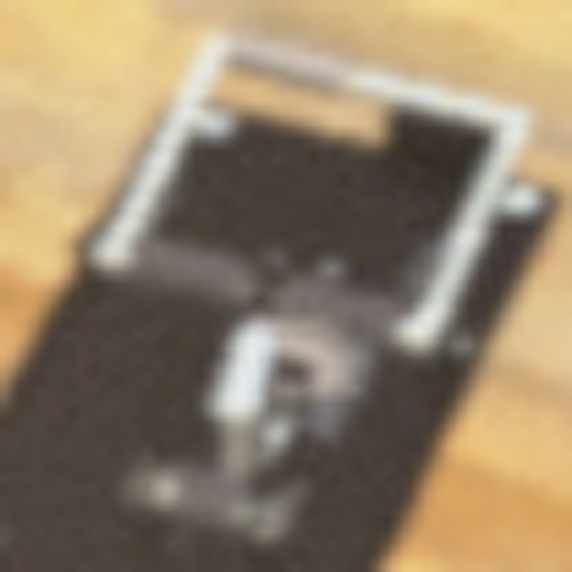

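View pics/y4.png

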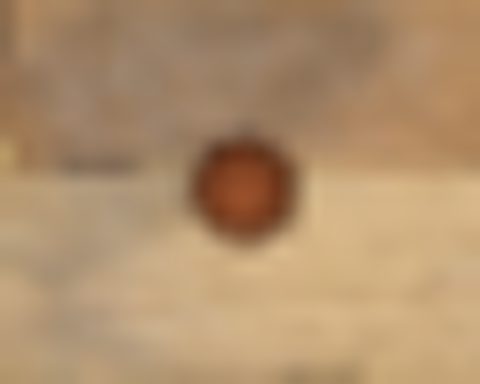

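```bash
cat > fit.py <<'E'
from h import *
from scipy.optimize import least_squares
T=ld("top0");S=ld("scene0")
def px(u,v,s,x0,y0): return np.array([(u+.5)/s-.5+x0,(v+.5)/s-.5+y0])
t=lambda u,v: px(u,v,15,296,212); t2=lambda u,v:px(u,v,14,310,244); s=lambda u,v: px(u,v,11,290,224)
z1=lambda u,v:px(u,v,7.5,280,208); z3=lambda u,v:px(u,v,7.5,270,215)
c8=80*np.cos(np.radians(8));s8=80*np.sin(np.radians(8))
def W(p,L):
    L=np.array(L,float); c,q=np.cos(p[2]),np.sin(p[2])
    return np.c_[p[0]+c*L[:,0]-q*L[:,1],p[1]+q*L[:,0]+c*L[:,1],L[:,2]]
bar=[[c8,40,24+s8],[c8,-40,24+s8],[0,40,24],[0,-40,24]]
bt=np.array([t(125,155),t(545,75),t(198,525),t(605,460)])
bs=np.array([s(217,48),s(518,115),s(112,255),s(415,330)])
ct=np.array([z1(152,92),z1(405,50),z1(237,562),z1(495,515)])
cs=np.array([z3(98,452),z3(368,535),z3(530,195)])
E
cat > f2.py <<'E'
from fit import *
def corners(x0): return [[x0+200,55,8],[x0+200,-55,8],[x0,55,8],[x0,-55,8]]
def res(p,both=1,sep=False):
    dt=p[4:6];
    rt=proj(T,W(p,bar))-bt; rs=proj(S,W(p,bar))-bs
    C=W(p,corners(p[3])); r3=proj(T,C)-ct; r4=proj(S,C[[2,3,1]])-cs
    if sep: return rt,rs,r3,r4
    return np.concatenate([x.ravel() for x in ([rt,r3] if both==0 else [rs,r4] if both==2 else [rt,rs,r3,r4])])
for b in(0,1,2):
    r=least_squares(lambda p:res(p,b),[510,-140,.12,-110]); print(b,r.x)
    if b==1:
        for x in res(r.x,1,True): print(x.round(2).tolist())
        p=r.x
print("sleeve top",atz(T,*t(235,124),35.1),"scene",atz(S,*s(290,66),35.1),"tri",tri(T,t(235,124),S,s(290,66)))
print("pred y-local")
def loc(P): 
    d=P[:2]-p[:2];c,q=np.cos(p[2]),np.sin(p[2]); return np.array([c*d[0]+q*d[1],-q*d[0]+c*d[1],P[2]])
print(loc(atz(T,*t(235,124),35.1)),loc(atz(S,*s(290,66),35.1)))
for z in(30,40,50): print("cup top",z,loc(atz(T,*t2(287,133),z)),"scn",loc(atz(S,*s(320,358),z)))
for z in(50,60,70): print("hook top front/rear",z,loc(atz(T,*t2(303,225),z)),loc(atz(T,*t2(335,350),z)),"scn top/bottom",loc(atz(S,*s(255,325),z)),loc(atz(S,*s(230,410),z)))
print("nut",atz(T,214.8,261.4,11.5),proj(S,atz(T,214.8,261.4,11.5)))
E
python3 f2.py
```

```text
0 [ 5.00201124e+02 -1.38915953e+02  1.63976719e-01 -1.09029920e+02]
1 [ 5.02608919e+02 -1.38985058e+02  1.69748318e-01 -1.10385333e+02]
[[1.18, -1.35], [-1.34, -0.59], [0.89, -0.43], [-0.77, -0.71]]
[[0.36, 0.94], [-1.5, 1.15], [0.6, 1.07], [-0.62, 1.1]]
[[-0.58, -0.45], [0.09, -1.02], [0.04, 0.12], [0.64, -0.04]]
[[-1.54, 0.46], [0.28, 0.01], [0.15, 0.69]]
2 [ 5.07165142e+02 -1.37992050e+02  1.76190231e-01 -1.13118020e+02]
sleeve top [ 575.99467026 -105.18574833   35.1       ] scene [ 580.90790913 -103.81172565   35.1       ] tri (array([ 575.82966441, -105.54552978,   39.20253035]), np.float64(1.5431143554290276))
pred y-local
[78.04086298 20.91615273 35.1       ] [83.11560497 21.4404125  35.1       ]
cup top 30 [-32.55853483 -17.0452187   30.        ] scn [-20.64160307 -22.65940678  30.        ]
cup top 40 [-33.15791631 -15.8663857   40.        ] scn [-31.29686733 -25.84015169  40.        ]
cup top 50 [-33.75729779 -14.68755269  50.        ] scn [-41.95213159 -29.0208966   50.        ]
hook top front/rear 50 [-53.84332987 -14.25890093  50.        ] [-81.4124676  -15.85166116  50.        ] scn top/bottom [-36.26377447  -9.76826218  50.        ] [-68.3845596  -14.48188747  50.        ]
hook top front/rear 60 [-54.30963048 -13.08290797  60.        ] [-81.69610769 -14.66511531  60.        ] scn top/bottom [-46.98282681 -13.16490221  60.        ] [-78.743416   -17.82566987  60.        ]
hook top front/rear 70 [-54.77593108 -11.90691502  70.        ] [-81.97974777 -13.47856945  70.        ] scn top/bottom [-57.70187915 -16.56154224  70.        ] [-89.1022724  -21.16945226  70.        ]
nut [452.38508334 193.29597986  11.5       ] [[211.82046954 226.09963061]]
```

The top view gives the trap hinge at about (500,-139) with a yaw of 0.165, the sleeve at trap y ≈ +21, and the nut at about (452,193). The two cameras disagree by 4–5 mm, so I'll trust the top view for xy. Next I move over the nut.

Request:
{"fn": "jog_arm", "kwargs": {"commands": [[0.018,0.055,0,0,0,-0.01,1],[0.037,0.11,0,0,0,-0.02,1],[0.055,0.165,0,0,0,-0.035,1],[0.073,0.22,0,0,0,-0.05,1],[0.092,0.275,0,0,0,-0.06,1],[0.11,0.33,0,0,0,-0.075,1],[0.129,0.385,0,0,0,-0.085,1],[0.147,0.44,0,0,0,-0.1,0.9],[0.165,0.495,0,0,0,-0.115,0.8],[0.184,0.55,0,0,0,-0.115,0.6]], "grip_force": 10}}

```text
clock: 1.35
eef_pos: [403.3, 47.5, 205.5]
eef_rot: [3.141, -0.0, 0.169]
wrist_force: [0.7, -1.1, 0.6]
finger_gap: 68.3
```

Request:
{"fn": "jog_arm", "kwargs": {"commands": [[0.017,0.05,-0.01,0,0,0,0.55],[0.033,0.1,-0.04,0,0,0,0.5],[0.049,0.148,-0.08,0,0,0,0.5],[0.049,0.148,-0.12,0,0,0,0.5],[0.049,0.148,-0.14,0,0,0,0.5],[0.049,0.148,-0.14,0,0,0,0.5],[0.049,0.148,-0.14,0,0,0,0.5],[0.049,0.148,-0.14,0,0,0,0.5],[0.049,0.148,-0.14,0,0,0,0.5],[0.049,0.148,-0.14,0,0,0,0.5]]}}

```text
clock: 2.6
eef_pos: [452.2, 193.6, 65.8]
eef_rot: [-3.141, -0.001, 0.169]
wrist_force: [-0.3, -0.1, 0.8]
finger_gap: 47.1
```

Run:
```python
from h import *
print(manip.read_state())
for n in("scene","top"): c=shot(n,n+"1")
p=ld("scene1")["p"]; q=ld("top1")["p"]
a=cv2.resize(p[170:270,140:290],None,fx=5,fy=5,interpolation=cv2.INTER_CUBIC)
cv2.imwrite("pics/x1.png",a); cv2.imwrite("pics/x2.png",q)
```

```text
{'clock': 2.6, 'joints': array([3.29953636e-01, 3.42505759e-01, 1.82231283e+00, 1.91614953e-05,
       9.76244343e-01, 1.73184515e+00]), 'qd': array([-0.00045075,  0.0025583 ,  0.00334863,  0.00105024,  0.00024262,
        0.00198079]), 'effort': array([-1.31821711e-02, -4.95358694e+01, -2.91505748e+01,  3.04337103e-03,
       -7.26962741e-02, -4.09988536e-05]), 'eef_pos': array([452.23821341, 193.57081928,  65.7669622 ]), 'eef_rot': array([-3.14149204e+00, -5.20324966e-04,  1.68894054e-01]), 'wrist_force': array([-0.25642382, -0.10196603,  0.79980542]), 'moment': array([ 0.03065358, -0.0204961 , -0.03791649]), 'finger_gap': 47.05911242832075}
```

View pics/scene1.png

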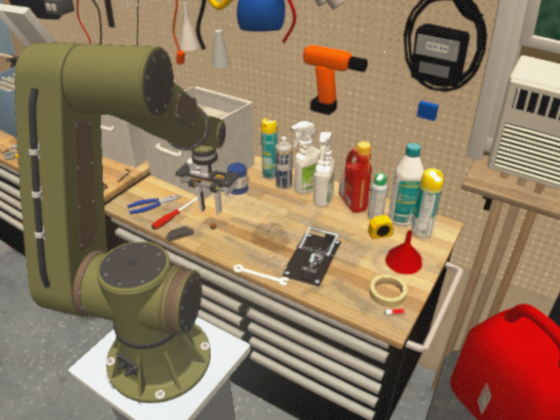

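View pics/x2.png

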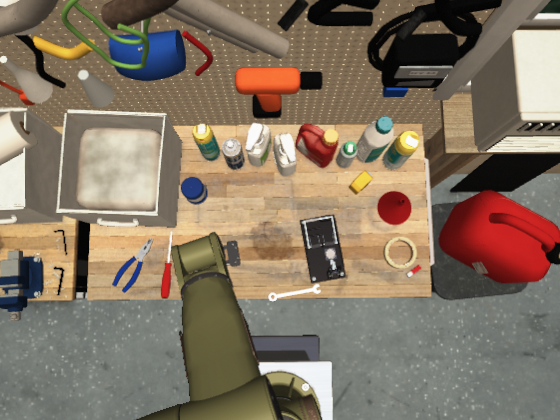

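Request:
{"fn": "jog_arm", "kwargs": {"commands": [[0,0,-0.03,0,0,0,0.4],[0,0,-0.05,0,0,0,0.35],[0,0,-0.06,0,0,0,0.35],[0,0,-0.06,0,0,0,0.35],[0,0,-0.06,0,0,0,0.3],[0,0,-0.06,0,0,0,0.25],[0,0,-0.06,0,0,0,0.2],[0,0,-0.06,0,0,0,0.15],[0,0,-0.06,0,0,0,0.15],[0,0,-0.06,0,0,0,0.15]], "grip_force": 10}}

```text
clock: 3.95
eef_pos: [452.4, 193.7, 5.8]
eef_rot: [-3.141, -0.001, 0.169]
wrist_force: [-0.4, -0.2, 6.3]
finger_gap: 19.9
```

Run:
```python
from h import *
print(manip.read_state()["wrist_force"])
shot("scene","scene2")
cv2.imwrite("pics/x3.png",cv2.resize(ld("scene2")["p"][160:250,150:270],None,fx=6.5,fy=6.5,interpolation=cv2.INTER_CUBIC))
```

```text
[-0.35924844 -0.16061136  6.31256672]
```

View pics/x3.png

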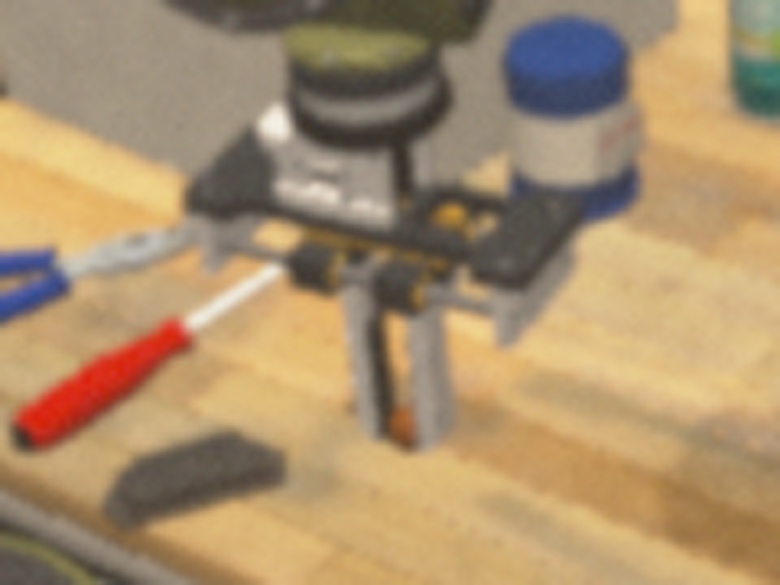

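```bash
cat > f3.py <<'E'
from fit import *
import sys
def corners(x0): return [[x0+200,55,8],[x0+200,-55,8],[x0,55,8],[x0,-55,8]]
for hw in(40,43):
    B=np.array(bar); B[:,1]*=hw/40
    for mode in("bar","corn","both"):
        def res(p):
            r=[]
            if mode!="corn": r.append(proj(T,W(p,B))-bt)
            if mode!="bar": r.append(proj(T,W(p,corners(p[3])))-ct)
            return np.concatenate([x.ravel() for x in r])
        r=least_squares(res,[510,-140,.12,-110]); print(hw,mode,r.x.round(3),"rms",np.sqrt((r.fun**2).mean()).round(2))
        if mode=="both":print(r.fun.reshape(-1,2).round(1).tolist())
E
python3 f3.py
python3 - <<'E'
from h import *
p=ld("scene2")["p"]
cv2.imwrite("pics/x4.png",cv2.resize(p[245:275,300:340],None,fx=20,fy=20,interpolation=cv2.INTER_CUBIC))
E
```

```text
40 bar [ 5.00178e+02 -1.38791e+02  1.65000e-01 -1.10000e+02] rms 0.79
40 corn [ 6.65956e+02 -1.11867e+02  1.63000e-01 -2.76975e+02] rms 0.4
40 both [ 5.00201e+02 -1.38916e+02  1.64000e-01 -1.09030e+02] rms 0.63
[[1.3, -0.7], [-1.2, 0.2], [0.9, 0.3], [-0.8, 0.1], [-0.5, -0.2], [0.2, -0.6], [-0.3, 0.4], [0.4, 0.5]]
43 bar [ 5.00194e+02 -1.38818e+02  1.66000e-01 -1.10000e+02] rms 0.29
43 corn [ 6.65956e+02 -1.11867e+02  1.63000e-01 -2.76975e+02] rms 0.4
43 both [ 5.00213e+02 -1.38921e+02  1.64000e-01 -1.09041e+02] rms 0.35
[[0.3, -0.5], [-0.2, 0.1], [-0.1, 0.4], [0.2, -0.0], [-0.5, -0.2], [0.2, -0.6], [-0.3, 0.4], [0.4, 0.4]]
```

View pics/x4.png

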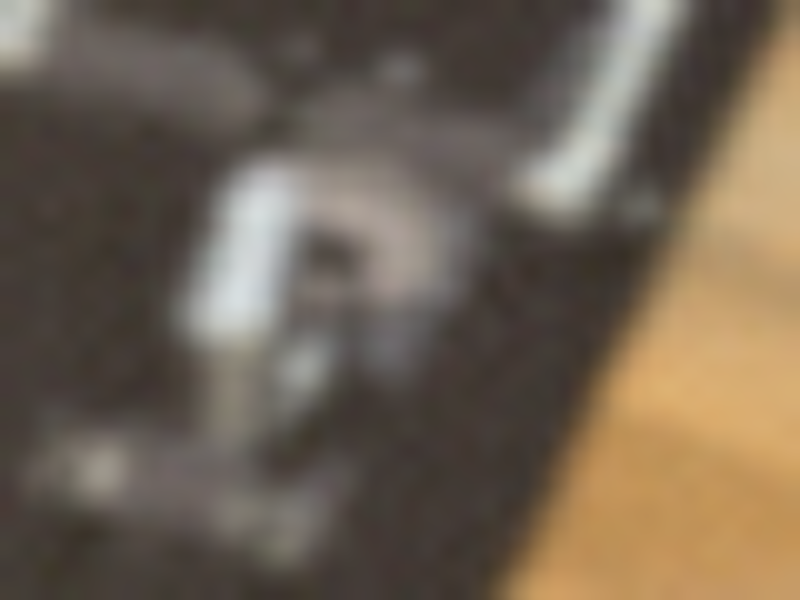

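Request:
{"fn": "jog_arm", "kwargs": {"commands": [[0,0,0.02,0,0,0,0.15],[0,0,0.06,0,0,0,0.15],[0,0,0.1,0,0,0,0.15],[0,0,0.12,0,0,0,0.15],[0,-0.05,0.12,0,0,0,0.15],[0,-0.1,0.12,0,0,0,0.15],[0,-0.15,0.12,0,0,0,0.15],[0,-0.15,0.12,0,0,0,0.15],[0,-0.15,0.12,0,0,0,0.15],[0,-0.15,0.12,0,0,0,0.15]]}}

```text
clock: 5.25
eef_pos: [452.1, 44.5, 125.4]
eef_rot: [-3.141, 0.0, 0.17]
wrist_force: [0.1, -0.7, -0.5]
finger_gap: 19.7
```

```bash
cat > f4.py <<'E'
from fit import *
P=[500.2,-138.9,.164]
B=np.array(bar); B[:,1]*=43/40
C=np.array([[-109,55,8],[-109,-55,8],[91,-55,8]],float)
r=np.r_[proj(S,W(P,B))-bs,proj(S,W(P,C))-cs]
sh=r.mean(0); 
def loc(Q): 
    d=Q[:2]-P[:2];c,q=np.cos(P[2]),np.sin(P[2]); return np.array([c*d[0]+q*d[1],-q*d[0]+c*d[1],Q[2]])
if __name__=="__main__":
    print(r.round(1).tolist(),sh)
    for z in(30,35,40,45,50): print("cup top",z,loc(atz(T,*t2(287,133),z)))
    im=cv2.resize(ld("scene2")["p"][245:275,300:340],None,fx=20,fy=20,interpolation=cv2.INTER_CUBIC)
    out=[]
    for zf in(30,36,42):
        a=im.copy(); cx,cy,_=loc(atz(T,*t2(287,133),zf+4)); th=np.linspace(0,2*np.pi,60)
        for rr,z,col in((15.5,zf+5,(0,255,0)),(13,zf,(0,0,255))):
            q=proj(S,W(P,np.c_[cx+rr*np.cos(th),cy+rr*np.sin(th),0*th+z]))-sh
            q=((q-[300,245]+.5)*20-.5).astype(np.int32); cv2.polylines(a,[q],True,col,1)
        cv2.putText(a,f"{zf}",(10,30),0,1,(255,255,255)); out.append(a[:450,100:600])
    cv2.imwrite("pics/w1.png",np.hstack([cv2.resize(o,None,fx=.53,fy=.53) for o in out]))
E
python3 f4.py
```

```text
[[-0.8, 1.1], [-0.8, 1.9], [-0.8, 1.2], [-0.1, 1.9], [-2.0, 0.5], [-0.3, 0.2], [0.0, 0.9]] [-0.67377608  1.11695166]
cup top 30 [-30.09730634 -17.70930339  30.        ]
cup top 35 [-30.40038027 -17.12161934  35.        ]
cup top 40 [-30.70345419 -16.53393528  40.        ]
cup top 45 [-31.00652811 -15.94625122  45.        ]
cup top 50 [-31.30960204 -15.35856717  50.        ]
```

View pics/w1.png

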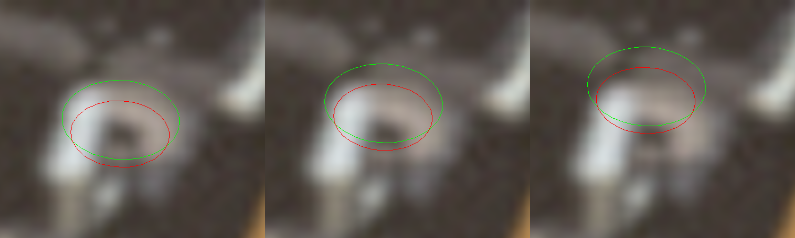

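Request:
{"fn": "jog_arm", "kwargs": {"commands": [[0.006,-0.055,0,0,0,0,0.15],[0.011,-0.11,0,0,0,0,0.15],[0.016,-0.16,0,0,0,0,0.15],[0.021,-0.2045,0,0,0,0,0.15],[0.021,-0.2045,-0.03,0,0,0,0.15],[0.021,-0.2045,-0.05,0,0,0,0.15],[0.021,-0.2045,-0.07,0,0,0,0.15],[0.021,-0.2045,-0.079,0,0,0,0.15],[0.021,-0.2045,-0.079,0,0,0,0.15],[0.021,-0.2045,-0.079,0,0,0,0.15]]}}

```text
clock: 6.5
eef_pos: [473.6, -160.9, 47.2]
eef_rot: [3.141, -0.001, 0.169]
wrist_force: [-0.0, -0.3, -0.2]
finger_gap: 19.9
```

Run:
```python
from h import *
print(manip.read_state()["wrist_force"])
shot("scene","scene3")
cv2.imwrite("pics/v1.png",cv2.resize(ld("scene3")["p"][200:290,270:370],None,fx=6.5,fy=6.5,interpolation=cv2.INTER_CUBIC))
```

```text
[-0.01039198 -0.28733544 -0.21484285]
```

View pics/v1.png

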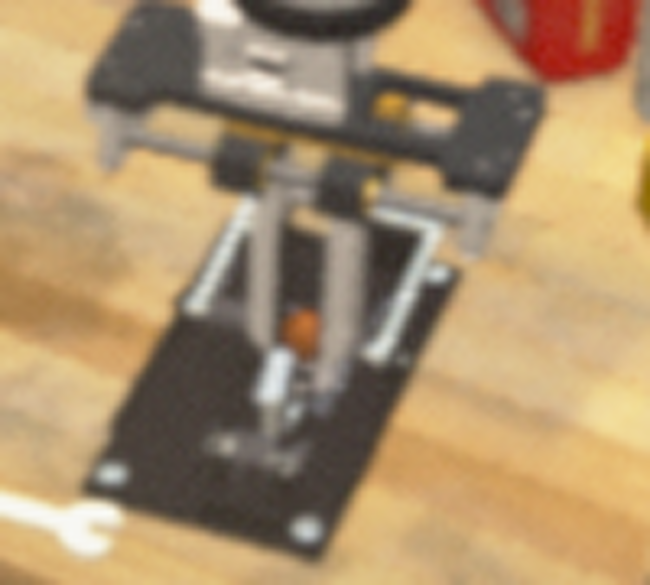

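The nut is held between the fingers above the cup at crop (302,335), just in front of the hook. I'll lower it in small steps and watch Fz.

Request:
{"fn": "jog_arm", "kwargs": {"commands": [[0,0,-0.001,0,0,0,0.15],[0,0,-0.002,0,0,0,0.15],[0,0,-0.003,0,0,0,0.15],[0,0,-0.004,0,0,0,0.15],[0,0,-0.005,0,0,0,0.15],[0,0,-0.006,0,0,0,0.15],[0,0,-0.006,0,0,0,0.15],[0,0,-0.006,0,0,0,0.15],[0,0,-0.006,0,0,0,0.15],[0,0,-0.006,0,0,0,0.15]]}}

```text
clock: 7.8
eef_pos: [473.1, -160.9, 40.5]
eef_rot: [-3.142, -0.0, 0.169]
wrist_force: [-0.2, 0.1, -0.3]
finger_gap: 19.7
```

Request:
{"fn": "jog_arm", "kwargs": {"commands": [[0,0,-0.0005,0,0,0,0.15],[0,0,-0.001,0,0,0,0.15],[0,0,-0.0015,0,0,0,0.15],[0,0,-0.002,0,0,0,0.15],[0,0,-0.002,0,0,0,0.15],[0,0,-0.002,0,0,0,0.15],[0,0,-0.002,0,0,0,0.15],[0,0,-0.002,0,0,0,0.15],[0,0,-0.002,0,0,0,0.15],[0,0,-0.002,0,0,0,0.15]]}}

```text
clock: 9.05
eef_pos: [473.1, -160.9, 38.4]
eef_rot: [-3.142, 0.0, 0.169]
wrist_force: [0.1, 0.2, -0.1]
finger_gap: 19.8
```

Run:
```python
from h import *
print(manip.read_state()["wrist_force"])
shot("scene","scene4"); shot("top","top4")
cv2.imwrite("pics/v2.png",cv2.resize(ld("scene4")["p"][235:280,295:345],None,fx=13,fy=13,interpolation=cv2.INTER_CUBIC))
```

```text
[ 0.07705094  0.21002232 -0.11280412]
```

View pics/v2.png

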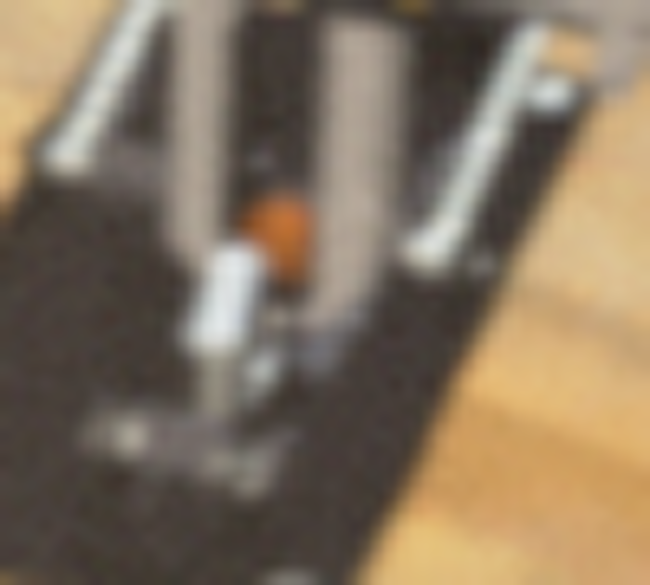

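Request:
{"fn": "jog_arm", "kwargs": {"commands": [[0,0,-0.0005,0,0,0,0.15],[0,0,-0.001,0,0,0,0.15],[0,0,-0.0015,0,0,0,0.15],[0,0,-0.002,0,0,0,0.15],[0,0,-0.002,0,0,0,0.15],[0,0,-0.002,0,0,0,0.15],[0,0,-0.002,0,0,0,0.15],[0,0,-0.002,0,0,0,0.15],[0,0,-0.002,0,0,0,0.15],[0,0,-0.002,0,0,0,0.15]]}}

```text
clock: 10.4
eef_pos: [473.2, -161.0, 36.5]
eef_rot: [3.142, -0.0, 0.169]
wrist_force: [-0.9, -0.2, 0.3]
finger_gap: 19.9
```

Request:
{"fn": "jog_arm", "kwargs": {"commands": [[0,0,0,0,0,0,0.22],[0,0,0,0,0,0,0.23],[0,0,0,0,0,0,0.24],[0,0,0,0,0,0,0.26],[0,0,0,0,0,0,0.28],[0,0,0,0,0,0,0.3],[0,0,0,0,0,0,0.33],[0,0,0,0,0,0,0.36],[0,0,0,0,0,0,0.36],[0,0,0,0,0,0,0.36]]}}

```text
clock: 11.65
eef_pos: [473.1, -161.0, 36.4]
eef_rot: [-3.142, 0.0, 0.169]
wrist_force: [-0.3, 0.2, -0.7]
finger_gap: 33.2
```

Request:
{"fn": "jog_arm", "kwargs": {"commands": [[0,0,0.005,0,0,0,0.36],[0,0,0.015,0,0,0,0.36],[0,0,0.03,0,0,0,0.36],[0,0,0.06,0,0,0,0.36],[0,0,0.1,0,0,0,0.36],[0.03,0.02,0.11,0,0,0.08,0.4],[0.06,0.04,0.11,0,0,0.16,0.5],[0.09,0.055,0.11,0,0,0.24,0.5],[0.11,0.055,0.11,0,0,0.32,0.5],[0.11,0.055,0.11,0,0,0.4,0.5]]}}

```text
clock: 12.9
eef_pos: [584.0, -105.6, 147.2]
eef_rot: [3.141, -0.0, 1.013]
wrist_force: [-0.5, -0.5, -0.1]
finger_gap: 47.0
```

Run:
```python
from h import *
s=manip.read_state();print(s["wrist_force"],s["eef_pos"],s["eef_rot"],s["joints"])
shot("scene","scene5"); shot("top","top5")
cv2.imwrite("pics/v3.png",cv2.resize(ld("scene5")["p"][215:285,285:355],None,fx=8.5,fy=8.5,interpolation=cv2.INTER_CUBIC))
```

```text
[-0.46545501 -0.4587403  -0.093561  ] [ 584.01926028 -105.61665281  147.21873455] [ 3.14098408e+00 -2.16204155e-04  1.01296813e+00] [-2.40625914e-01  4.46352910e-01  1.46001974e+00  1.65236670e-05
  1.23457435e+00  3.17196903e-01]
```

View pics/v3.png

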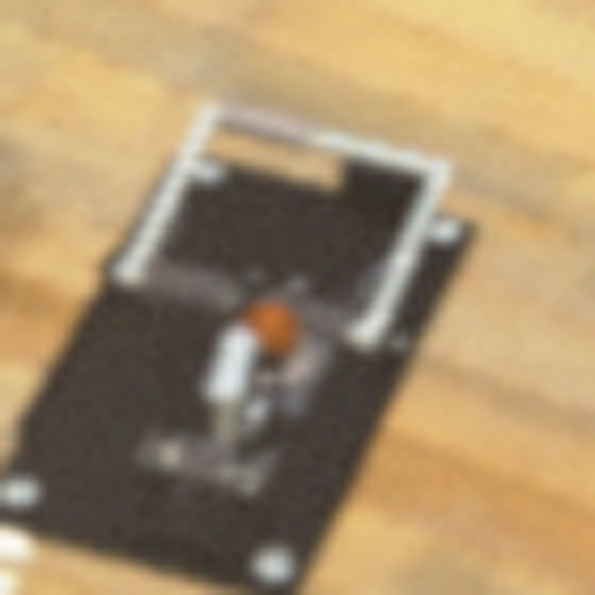

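View pics/top5.png

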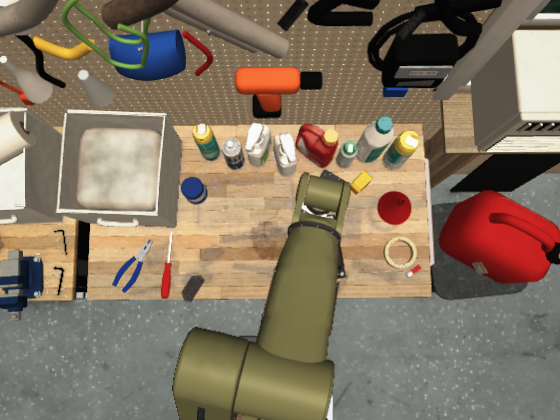

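Run:
```python
from f4 import *
q=px(270,327,8.5,285,215); print(q,proj(S,W(P,[[-30.2,-17.3,41.5],[-26,-17,41.5],[-30,-21,41.5],[-30.2,-17.3,36]]))-sh)
c8=79.22
for y in(21,): print("sleeve",W(P,[[c8,y,35.1]]), loc(atz(T,*t(235,124),35.1)))
print("hook arm check", loc(atz(T,*t2(335,350),60)))
```

```text
[316.32352941 253.02941176] [[316.04882255 254.05957659]
 [316.44732432 253.0992696 ]
 [317.32535247 254.34858051]
 [315.97433583 255.52511758]]
sleeve [[ 574.92845266 -105.24785649   35.1       ]] [80.28205135 20.8871979  35.1       ]
hook arm check [-79.24774889 -15.61169617  60.        ]
```

Request:
{"fn": "jog_arm", "kwargs": {"commands": [[0,0.05,0,0,0,0.05,0.5],[0,0.1,0,0,0,0.1,0.5],[0,0.15,0,0,0,0.15,0.5],[0,0.2,0,0,0,0.2,0.5],[0,0.25,0,0,0,0.25,0.5],[0,0.25,0,0,0,0.3,0.5],[0,0.25,0,0,0,0.348,0.5],[0,0.25,0,0,0,0.348,0.5],[0,0.25,0,0,0,0.348,0.5],[0,0.25,0,0,0,0.348,0.5]]}}

```text
clock: 14.25
eef_pos: [583.1, 143.9, 146.6]
eef_rot: [3.141, -0.0, 1.733]
wrist_force: [-0.3, 0.3, -0.1]
finger_gap: 47.0
```

Run:
```python
from h import *
shot("top","top6")
cv2.imwrite("pics/u1.png",cv2.resize(ld("top6")["p"][244:284,310:350],None,fx=14,fy=14,interpolation=cv2.INTER_CUBIC))
```

```text
(no output)
```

View pics/u1.png

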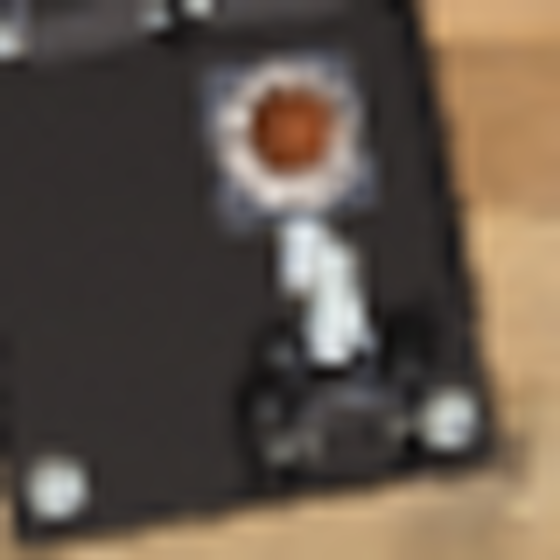

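The nut is centred in the cup, at about (292,130) in this crop with the ring around (290,133). Now I go to the sleeve.

Request:
{"fn": "jog_arm", "kwargs": {"commands": [[-0.002,-0.055,0,0,0,0,0.5],[-0.004,-0.11,0,0,0,0,0.5],[-0.006,-0.165,0,0,0,0,0.5],[-0.0075,-0.22,0,0,0,0,0.5],[-0.0075,-0.249,-0.02,0,0,0,0.5],[-0.0075,-0.249,-0.06,0,0,0,0.5],[-0.0075,-0.249,-0.09,0,0,0,0.5],[-0.0075,-0.249,-0.09,0,0,0,0.5],[-0.0075,-0.249,-0.09,0,0,0,0.5],[-0.0075,-0.249,-0.09,0,0,0,0.5]]}}

```text
clock: 15.55
eef_pos: [576.4, -105.0, 58.0]
eef_rot: [3.139, 0.001, 1.736]
wrist_force: [0.3, 0.3, 0.4]
finger_gap: 47.1
```

Run:
```python
from h import *
print(manip.read_state()["wrist_force"])
shot("scene","scene7")
cv2.imwrite("pics/t1.png",cv2.resize(ld("scene7")["p"][195:285,275:375],None,fx=6.5,fy=6.5,interpolation=cv2.INTER_CUBIC))
```

```text
[0.25173945 0.26700147 0.41863892]
```

View pics/t1.png

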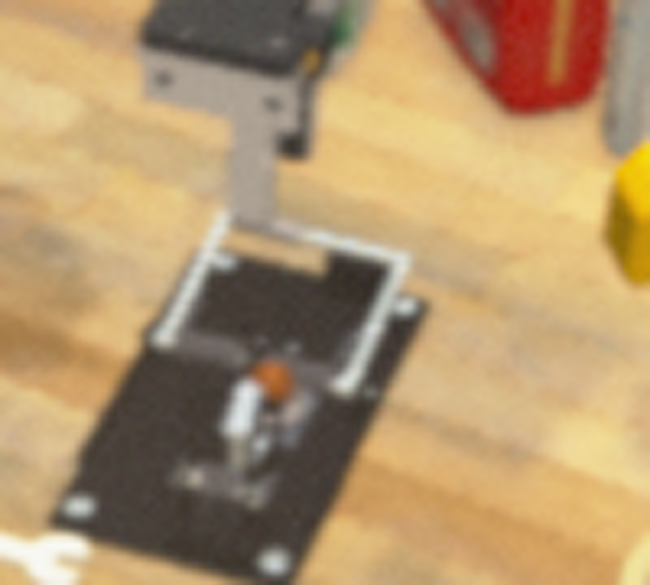

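Request:
{"fn": "jog_arm", "kwargs": {"commands": [[0,0,-0.015,0,0,0,0.5],[0,0,-0.03,0,0,0,0.45],[0,0,-0.039,0,0,0,0.4],[0,0,-0.039,0,0,0,0.3],[0,0,-0.039,0,0,0,0.22],[0,0,-0.039,0,0,0,0.16],[0,0,-0.039,0,0,0,0.1],[0,0,-0.039,0,0,0,0.07],[0,0,-0.039,0,0,0,0.05],[0,0,-0.039,0,0,0,0.05]], "grip_force": 4}}

```text
clock: 16.85
eef_pos: [577.1, -104.8, 18.4]
eef_rot: [3.138, 0.001, 1.736]
wrist_force: [7.9, 1.8, -0.4]
finger_gap: 10.7
```

Run:
```python
from h import *
s=manip.read_state();print(s["wrist_force"],s["moment"],s["finger_gap"],s["eef_pos"])
shot("scene","scene8")
cv2.imwrite("pics/t2.png",cv2.resize(ld("scene8")["p"][195:285,275:375],None,fx=6.5,fy=6.5,interpolation=cv2.INTER_CUBIC))
```

```text
[ 7.88587778  1.77805613 -0.38518674] [ 0.27491413 -1.45468044 -0.02151543] 10.71493001924499 [ 577.14708103 -104.8491029    18.38025827]
```

View pics/t2.png

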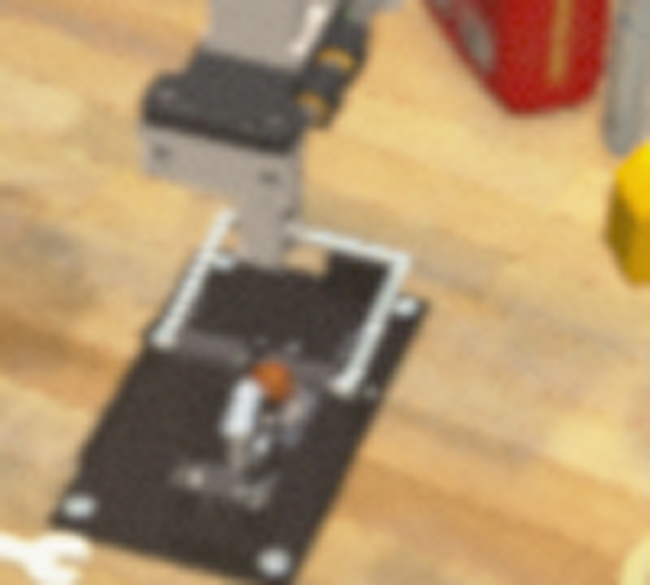

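Request:
{"fn": "jog_arm", "kwargs": {"commands": [[0.001,0.0002,0,0,0,0,0.05],[0.002,0.0003,0,0,0,0,0.05],[0.002,0.0003,0,0,0,0,0.05],[0.002,0.0003,0,0,0,0,0.05],[0.002,0.0003,0,0,0,0,0.05],[0.002,0.0003,0,0,0,0,0.05],[0.002,0.0003,0,0,0,0,0.05],[0.002,0.0003,0,0,0,0,0.05],[0.002,0.0003,0,0,0,0,0.05],[0.002,0.0003,0,0,0,0,0.05]], "grip_force": 10}}

```text
clock: 18.15
eef_pos: [577.8, -104.8, 18.2]
eef_rot: [3.141, 0.0, 1.736]
wrist_force: [-1.3, 0.4, 7.3]
finger_gap: 9.2
```

Request:
{"fn": "jog_arm", "kwargs": {"commands": [[0,0,0.0008,0,0,0,0.05],[0,0,0.0008,0,0,0,0.05],[0,0,0.0008,0,0,0,0.05],[0,0,0.0008,0,0,0,0.05],[0,0,0.0008,0,0,0,0],[0,0,0.0008,0,0,0,0],[0,0,0.0008,0,0,0,0],[0,0,0.0008,0,0,0,0],[0,0,0.0008,0,0,0,0],[0,0,0.0008,0,0,0,0]], "grip_force": 45}}

```text
clock: 19.4
eef_pos: [577.7, -104.7, 18.3]
eef_rot: [3.141, 0.0, 1.736]
wrist_force: [2.6, -0.9, 2.9]
finger_gap: 8.7
```

```bash
cat > arc.py <<'E'
import numpy as np
def arc(a,b,n,psi=.165):
    for th in np.linspace(a,b,n+1)[1:]:
        dl=.08*(np.cos(.1396+th)-np.cos(.1396+a)); dz=.08*(np.sin(.1396+th)-np.sin(.1396+a))
        print(round(th,3),[round(dl*np.cos(psi),4),round(dl*np.sin(psi),4),round(dz,4)])
E
python3 -c "
from arc import *
arc(0,.8,10);arc(.8,1.6,10);arc(1.6,2.2,10)"
```

```text
0.08 [np.float64(-0.0011), np.float64(-0.0002), np.float64(0.0063)]
0.16 [np.float64(-0.0027), np.float64(-0.0005), np.float64(0.0125)]
0.24 [np.float64(-0.0048), np.float64(-0.0008), np.float64(0.0185)]
0.32 [np.float64(-0.0074), np.float64(-0.0012), np.float64(0.0244)]
0.4 [np.float64(-0.0104), np.float64(-0.0017), np.float64(0.03)]
0.48 [np.float64(-0.0139), np.float64(-0.0023), np.float64(0.0353)]
0.56 [np.float64(-0.0178), np.float64(-0.003), np.float64(0.0404)]
0.64 [np.float64(-0.022), np.float64(-0.0037), np.float64(0.0451)]
0.72 [np.float64(-0.0266), np.float64(-0.0044), np.float64(0.0495)]
0.8 [np.float64(-0.0316), np.float64(-0.0053), np.float64(0.0535)]
0.88 [np.float64(-0.0052), np.float64(-0.0009), np.float64(0.0036)]
0.96 [np.float64(-0.0107), np.float64(-0.0018), np.float64(0.0067)]
1.04 [np.float64(-0.0165), np.float64(-0.0027), np.float64(0.0094)]
1.12 [np.float64(-0.0224), np.float64(-0.0037), np.float64(0.0116)]
1.2 [np.float64(-0.0285), np.float64(-0.0047), np.float64(0.0133)]
1.28 [np.float64(-0.0347), np.float64(-0.0058), np.float64(0.0145)]
1.36 [np.float64(-0
[... 235 characters left out ...]
at64(0.0143)]
1.66 [np.float64(-0.0046), np.float64(-0.0008), np.float64(-0.0009)]
1.72 [np.float64(-0.0092), np.float64(-0.0015), np.float64(-0.0022)]
1.78 [np.float64(-0.0137), np.float64(-0.0023), np.float64(-0.0037)]
1.84 [np.float64(-0.0181), np.float64(-0.003), np.float64(-0.0055)]
1.9 [np.float64(-0.0224), np.float64(-0.0037), np.float64(-0.0075)]
1.96 [np.float64(-0.0266), np.float64(-0.0044), np.float64(-0.0098)]
2.02 [np.float64(-0.0306), np.float64(-0.0051), np.float64(-0.0123)]
2.08 [np.float64(-0.0344), np.float64(-0.0057), np.float64(-0.0151)]
2.14 [np.float64(-0.0381), np.float64(-0.0063), np.float64(-0.0181)]
2.2 [np.float64(-0.0416), np.float64(-0.0069), np.float64(-0.0214)]
```

Request:
{"fn": "jog_arm", "kwargs": {"commands": [[-0.0011,-0.0002,0.0063,0,0,0,0],[-0.0027,-0.0005,0.0125,0,0,0,0],[-0.0048,-0.0008,0.0185,0,0,0,0],[-0.0074,-0.0012,0.0244,0,0,0,0],[-0.0104,-0.0017,0.03,0,0,0,0],[-0.0139,-0.0023,0.0353,0,0,0,0],[-0.0178,-0.003,0.0404,0,0,0,0],[-0.022,-0.0037,0.0451,0,0,0,0],[-0.0266,-0.0044,0.0495,0,0,0,0],[-0.0316,-0.0053,0.0535,0,0,0,0]]}}

```text
clock: 20.65
eef_pos: [546.3, -109.9, 71.7]
eef_rot: [3.141, 0.0, 1.736]
wrist_force: [6.6, 0.1, -3.1]
finger_gap: 8.4
```

Run:
```python
from h import *
s=manip.read_state();print(s["wrist_force"],s["moment"],s["finger_gap"],s["eef_pos"])
shot("scene","scene9")
cv2.imwrite("pics/t3.png",cv2.resize(ld("scene9")["p"][195:285,275:375],None,fx=6.5,fy=6.5,interpolation=cv2.INTER_CUBIC))
```

```text
[ 6.57369048  0.0933291  -3.12943059] [ 0.04605449 -1.42146884  0.05648644] 8.399857712501483 [ 546.31123836 -109.85141548   71.68266525]
```

View pics/t3.png

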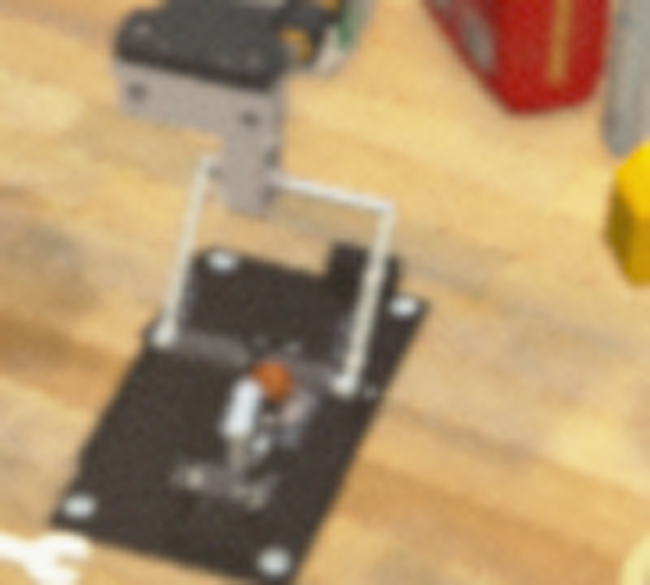

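The bar follows, and the measured force matches the spring alone. Continuing along the arc.

Request:
{"fn": "jog_arm", "kwargs": {"commands": [[-0.0052,-0.0009,0.0036,0,0,0,0],[-0.0107,-0.0018,0.0067,0,0,0,0],[-0.0165,-0.0027,0.0094,0,0,0,0],[-0.0224,-0.0037,0.0116,0,0,0,0],[-0.0285,-0.0047,0.0133,0,0,0,0],[-0.0347,-0.0058,0.0145,0,0,0,0],[-0.041,-0.0068,0.0152,0,0,0,0],[-0.0473,-0.0079,0.0154,0,0,0,0],[-0.0536,-0.0089,0.0151,0,0,0,0],[-0.0598,-0.01,0.0143,0,0,0,0]]}}

```text
clock: 21.95
eef_pos: [486.8, -119.7, 86.2]
eef_rot: [3.139, 0.0, 1.736]
wrist_force: [9.8, 2.4, -2.7]
finger_gap: 8.3
```

Request:
{"fn": "jog_arm", "kwargs": {"commands": [[-0.0046,-0.0008,-0.0009,0,0,0,0],[-0.0092,-0.0015,-0.0022,0,0,0,0],[-0.0137,-0.0023,-0.0037,0,0,0,0],[-0.0181,-0.003,-0.0055,0,0,0,0],[-0.0224,-0.0037,-0.0075,0,0,0,0],[-0.0266,-0.0044,-0.0098,0,0,0,0],[-0.0306,-0.0051,-0.0123,0,0,0,0],[-0.0344,-0.0057,-0.0151,0,0,0,0],[-0.0381,-0.0063,-0.0181,0,0,0,0],[-0.0416,-0.0069,-0.0214,0,0,0,0]]}}

```text
clock: 23.2
eef_pos: [445.4, -126.6, 65.4]
eef_rot: [3.139, 0.0, 1.735]
wrist_force: [4.5, 3.7, 9.1]
finger_gap: 8.6
```

```bash
cat > st.py <<'E'
from h import *
s=manip.read_state();F=s["wrist_force"];e=s["eef_pos"]
psi=.165;u=np.array([np.cos(psi),np.sin(psi)])
S0=np.array([577.7,-104.75]);xl=(e[:2]-S0)@u+79.22; zl=e[2]-18.25+11.13
a=np.arctan2(zl,xl); th=a-.1396
fx=F[:2]@u; tang=-(-np.sin(a)*fx+np.cos(a)*F[2]); rad=np.cos(a)*fx+np.sin(a)*F[2]
print("th %.3f r %.2f sleeve z %.2f | F %s tang(spring pull) %.1f (exp %.1f) radial %.1f lateral %.1f gap %.1f"%(th,np.hypot(xl,zl),24+zl,F.round(1),tang,5+7*th/2.58,rad,F[:2]@[-u[1],u[0]],s["finger_gap"]),e.round(2),s["clock"])
E
python3 st.py
```

```text
th 2.187 r 80.00 sleeve z 82.23 | F [4.5 3.7 9.1] tang(spring pull) 9.9 (exp 10.9) radial 3.1 lateral 3.0 gap 8.6 [ 445.41 -126.58   65.35] 23.2
```

```bash
python3 -c "
from arc import *
arc(2.2,2.32,4)"
python3 - <<'E'
from h import *
shot("scene","scene10")
cv2.imwrite("pics/t4.png",cv2.resize(ld("scene10")["p"][205:280,285:355],None,fx=8,fy=8,interpolation=cv2.INTER_CUBIC))
E
```

```text
2.23 [np.float64(-0.0017), np.float64(-0.0003), np.float64(-0.0017)]
2.26 [np.float64(-0.0033), np.float64(-0.0005), np.float64(-0.0034)]
2.29 [np.float64(-0.0049), np.float64(-0.0008), np.float64(-0.0052)]
2.32 [np.float64(-0.0064), np.float64(-0.0011), np.float64(-0.0071)]
```

View pics/t4.png

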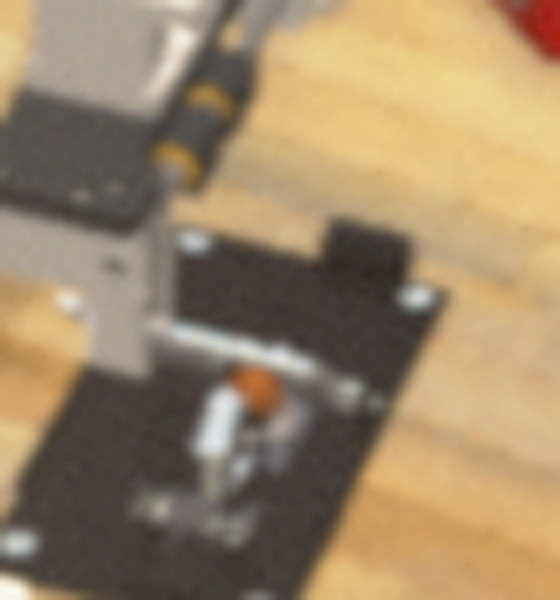

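The bar is crossing above the nut, and the nut is undisturbed. I continue gently.

Request:
{"fn": "jog_arm", "kwargs": {"commands": [[-0.0017,-0.0003,-0.0017,0,0,0,0],[-0.0033,-0.0005,-0.0034,0,0,0,0],[-0.0049,-0.0008,-0.0052,0,0,0,0],[-0.0064,-0.0011,-0.0071,0,0,0,0],[-0.0064,-0.0011,-0.0071,0,0,0,0],[-0.0064,-0.0011,-0.0071,0,0,0,0],[-0.0064,-0.0011,-0.0071,0,0,0,0],[-0.0064,-0.0011,-0.0071,0,0,0,0],[-0.0064,-0.0011,-0.0071,0,0,0,0],[-0.0064,-0.0011,-0.0071,0,0,0,0]]}}

```text
clock: 24.5
eef_pos: [438.9, -127.7, 58.3]
eef_rot: [3.14, 0.0, 1.736]
wrist_force: [3.4, 4.6, 10.7]
finger_gap: 8.4
```

```bash
python3 st.py;python3 -c "
from arc import *
for a in np.arange(2.32,2.75,.035): arc(a,a+.035,1)"
```

```text
th 2.308 r 79.98 sleeve z 75.19 | F [ 3.4  4.6 10.7] tang(spring pull) 10.8 (exp 11.3) radial 3.7 lateral 3.9 gap 8.4 [ 438.9  -127.67   58.31] 24.5
2.355 [np.float64(-0.0017), np.float64(-0.0003), np.float64(-0.0022)]
2.39 [np.float64(-0.0016), np.float64(-0.0003), np.float64(-0.0023)]
2.425 [np.float64(-0.0015), np.float64(-0.0003), np.float64(-0.0023)]
2.46 [np.float64(-0.0015), np.float64(-0.0002), np.float64(-0.0024)]
2.495 [np.float64(-0.0014), np.float64(-0.0002), np.float64(-0.0024)]
2.53 [np.float64(-0.0013), np.float64(-0.0002), np.float64(-0.0025)]
2.565 [np.float64(-0.0012), np.float64(-0.0002), np.float64(-0.0025)]
2.6 [np.float64(-0.0011), np.float64(-0.0002), np.float64(-0.0026)]
2.635 [np.float64(-0.001), np.float64(-0.0002), np.float64(-0.0026)]
2.67 [np.float64(-0.0009), np.float64(-0.0002), np.float64(-0.0026)]
2.705 [np.float64(-0.0009), np.float64(-0.0001), np.float64(-0.0027)]
2.74 [np.float64(-0.0008), np.float64(-0.0001), np.float64(-0.0027)]
2.775 [np.float64(-0.0007), np.float64(-0.0001), np.float64(-0.0027)]
```

Request:
{"fn": "jog_arm", "kwargs": {"commands": [[-0.0008,0.0002,-0.0011,0,0,0,0],[-0.0017,0.0004,-0.0022,0,0,0,0],[-0.0017,0.0004,-0.0022,0,0,0,0],[-0.0017,0.0004,-0.0022,0,0,0,0],[-0.0017,0.0004,-0.0022,0,0,0,0],[-0.0017,0.0004,-0.0022,0,0,0,0],[-0.0017,0.0004,-0.0022,0,0,0,0],[-0.0017,0.0004,-0.0022,0,0,0,0],[-0.0017,0.0004,-0.0022,0,0,0,0],[-0.0017,0.0004,-0.0022,0,0,0,0]]}}

```text
clock: 25.75
eef_pos: [437.4, -127.8, 56.3]
eef_rot: [3.14, 0.001, 1.736]
wrist_force: [2.3, -0.0, 10.4]
finger_gap: 8.6
```

```bash
python3 st.py
```

```text
th 2.339 r 79.94 sleeve z 73.19 | F [ 2.3 -0.  10.4] tang(spring pull) 9.6 (exp 11.3) radial 4.6 lateral -0.4 gap 8.6 [ 437.35 -127.81   56.31] 25.75
```

Request:
{"fn": "jog_arm", "kwargs": {"commands": [[-0.0008,0,-0.0011,0,0,0,0],[-0.0016,0,-0.0023,0,0,0,0],[-0.0016,0,-0.0023,0,0,0,0],[-0.0016,0,-0.0023,0,0,0,0],[-0.0016,0,-0.0023,0,0,0,0],[-0.0016,0,-0.0023,0,0,0,0],[-0.0016,0,-0.0023,0,0,0,0],[-0.0016,0,-0.0023,0,0,0,0],[-0.0016,0,-0.0023,0,0,0,0],[-0.0016,0,-0.0023,0,0,0,0]]}}

```text
clock: 27.0
eef_pos: [435.7, -128.0, 54.1]
eef_rot: [3.14, 0.001, 1.736]
wrist_force: [2.3, -2.4, 10.9]
finger_gap: 9.1
```

```bash
python3 st.py
```

```text
th 2.374 r 79.90 sleeve z 70.94 | F [ 2.3 -2.4 10.9] tang(spring pull) 9.9 (exp 11.4) radial 4.9 lateral -2.8 gap 9.1 [ 435.72 -128.02   54.06] 27.0
```

Request:
{"fn": "jog_arm", "kwargs": {"commands": [[-0.0008,-0.0003,-0.0011,0,0,0,0],[-0.0015,-0.0006,-0.0023,0,0,0,0],[-0.0015,-0.0006,-0.0023,0,0,0,0],[-0.0015,-0.0006,-0.0023,0,0,0,0],[-0.0015,-0.0006,-0.0023,0,0,0,0],[-0.0015,-0.0006,-0.0023,0,0,0,0],[-0.0015,-0.0006,-0.0023,0,0,0,0],[-0.0015,-0.0006,-0.0023,0,0,0,0],[-0.0015,-0.0006,-0.0023,0,0,0,0],[-0.0015,-0.0006,-0.0023,0,0,0,0]]}}

```text
clock: 28.25
eef_pos: [434.0, -128.3, 51.6]
eef_rot: [3.14, 0.001, 1.736]
wrist_force: [0.8, -0.6, 12.4]
finger_gap: 8.6
```

```bash
python3 st.py
```

```text
th 2.411 r 79.92 sleeve z 68.51 | F [ 0.8 -0.6 12.4] tang(spring pull) 10.7 (exp 11.5) radial 6.3 lateral -0.7 gap 8.6 [ 434.03 -128.34   51.63] 28.25
```

Request:
{"fn": "jog_arm", "kwargs": {"commands": [[-0.0008,-0.0001,-0.0012,0,0,0,0],[-0.0015,-0.0002,-0.0024,0,0,0,0],[-0.0015,-0.0002,-0.0024,0,0,0,0],[-0.0015,-0.0002,-0.0024,0,0,0,0],[-0.0015,-0.0002,-0.0024,0,0,0,0],[-0.0015,-0.0002,-0.0024,0,0,0,0],[-0.0015,-0.0002,-0.0024,0,0,0,0],[-0.0015,-0.0002,-0.0024,0,0,0,0],[-0.0015,-0.0002,-0.0024,0,0,0,0],[-0.0015,-0.0002,-0.0024,0,0,0,0]]}}

```text
clock: 29.5
eef_pos: [432.5, -128.6, 49.2]
eef_rot: [3.14, 0.001, 1.736]
wrist_force: [0.4, -0.5, 12.5]
finger_gap: 8.7
```

```bash
python3 st.py
```

```text
th 2.447 r 79.90 sleeve z 66.10 | F [ 0.4 -0.5 12.5] tang(spring pull) 10.8 (exp 11.6) radial 6.3 lateral -0.6 gap 8.7 [ 432.51 -128.58   49.22] 29.5
```

Request:
{"fn": "jog_arm", "kwargs": {"commands": [[-0.001,-0.0001,-0.0012,0,0,0,0],[-0.0019,-0.0003,-0.0023,0,0,0,0],[-0.0019,-0.0003,-0.0023,0,0,0,0],[-0.0019,-0.0003,-0.0023,0,0,0,0],[-0.0019,-0.0003,-0.0023,0,0,0,0],[-0.0019,-0.0003,-0.0023,0,0,0,0],[-0.0019,-0.0003,-0.0023,0,0,0,0],[-0.0019,-0.0003,-0.0023,0,0,0,0],[-0.0019,-0.0003,-0.0023,0,0,0,0],[-0.0019,-0.0003,-0.0023,0,0,0,0]]}}

```text
clock: 30.75
eef_pos: [431.1, -128.9, 47.0]
eef_rot: [3.139, 0.001, 1.735]
wrist_force: [4.1, 1.1, 9.0]
finger_gap: 8.6
```

```bash
python3 st.py
```

```text
th 2.480 r 79.96 sleeve z 63.87 | F [4.1 1.1 9. ] tang(spring pull) 9.9 (exp 11.7) radial 0.9 lateral 0.4 gap 8.6 [ 431.14 -128.85   46.99] 30.75
```

Request:
{"fn": "jog_arm", "kwargs": {"commands": [[-0.0008,-0.0001,-0.0012,0,0,0,0],[-0.0015,-0.0002,-0.0024,0,0,0,0],[-0.0015,-0.0002,-0.0024,0,0,0,0],[-0.0015,-0.0002,-0.0024,0,0,0,0],[-0.0015,-0.0002,-0.0024,0,0,0,0],[-0.0015,-0.0002,-0.0024,0,0,0,0],[-0.0015,-0.0002,-0.0024,0,0,0,0],[-0.0015,-0.0002,-0.0024,0,0,0,0],[-0.0015,-0.0002,-0.0024,0,0,0,0],[-0.0015,-0.0002,-0.0024,0,0,0,0]]}}

```text
clock: 32.0
eef_pos: [429.8, -129.1, 44.7]
eef_rot: [3.138, 0.001, 1.735]
wrist_force: [5.3, 0.9, 10.0]
finger_gap: 8.2
```

```bash
python3 st.py
```

```text
th 2.514 r 79.99 sleeve z 61.53 | F [ 5.3  0.9 10. ] tang(spring pull) 11.4 (exp 11.8) radial -0.1 lateral 0.1 gap 8.2 [ 429.83 -129.06   44.65] 32.0
```

Request:
{"fn": "jog_arm", "kwargs": {"commands": [[-0.0007,-0.0001,-0.0012,0,0,0,0],[-0.0013,-0.0002,-0.0025,0,0,0,0],[-0.0013,-0.0002,-0.0025,0,0,0,0],[-0.0013,-0.0002,-0.0025,0,0,0,0],[-0.0013,-0.0002,-0.0025,0,0,0,0],[-0.0013,-0.0002,-0.0025,0,0,0,0],[-0.0013,-0.0002,-0.0025,0,0,0,0],[-0.0013,-0.0002,-0.0025,0,0,0,0],[-0.0013,-0.0002,-0.0025,0,0,0,0],[-0.0013,-0.0002,-0.0025,0,0,0,0]]}}

```text
clock: 33.25
eef_pos: [428.6, -129.3, 42.2]
eef_rot: [3.138, 0.001, 1.735]
wrist_force: [6.0, 1.7, 8.6]
finger_gap: 8.7
```

```bash
python3 st.py
```

```text
th 2.548 r 79.99 sleeve z 59.06 | F [6.  1.7 8.6] tang(spring pull) 10.5 (exp 11.9) radial -1.7 lateral 0.7 gap 8.7 [ 428.59 -129.28   42.18] 33.25
```

Run:
```python
from h import *
shot("scene","scene11")
cv2.imwrite("pics/t5.png",cv2.resize(ld("scene11")["p"][235:280,295:345],None,fx=13,fy=13,interpolation=cv2.INTER_CUBIC))
```

```text
(no output)
```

View pics/t5.png

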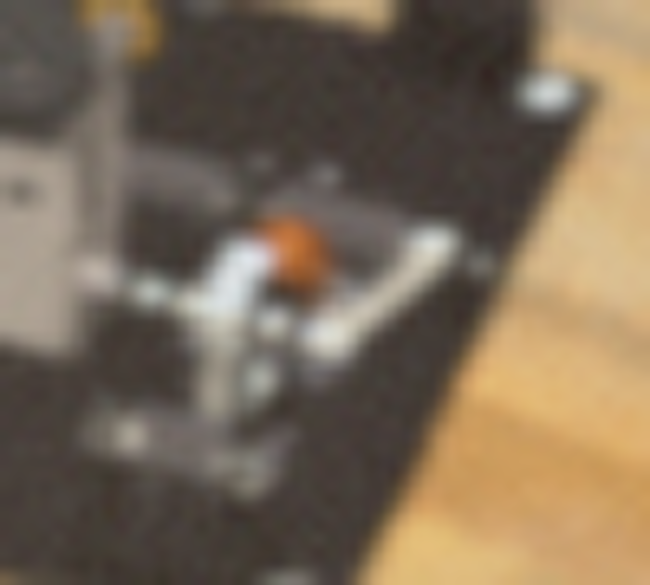

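The bar is at the rear end of the white hook head, at about (200,305). Another small step.

Request:
{"fn": "jog_arm", "kwargs": {"commands": [[-0.0006,-0.0001,-0.0012,0,0,0,0],[-0.0012,-0.0002,-0.0024,0,0,0,0],[-0.0012,-0.0002,-0.0024,0,0,0,0],[-0.0012,-0.0002,-0.0024,0,0,0,0],[-0.0012,-0.0002,-0.0024,0,0,0,0],[-0.0012,-0.0002,-0.0024,0,0,0,0],[-0.0012,-0.0002,-0.0024,0,0,0,0],[-0.0012,-0.0002,-0.0024,0,0,0,0],[-0.0012,-0.0002,-0.0024,0,0,0,0],[-0.0012,-0.0002,-0.0024,0,0,0,0]]}}

```text
clock: 34.55
eef_pos: [427.5, -129.5, 39.8]
eef_rot: [3.138, 0.001, 1.735]
wrist_force: [7.6, 2.1, 8.7]
finger_gap: 8.8
```

```bash
python3 st.py
```

```text
th 2.581 r 80.01 sleeve z 56.68 | F [7.6 2.1 8.7] tang(spring pull) 11.1 (exp 12.0) radial -3.6 lateral 0.8 gap 8.8 [ 427.47 -129.47   39.8 ] 34.55
```

Request:
{"fn": "jog_arm", "kwargs": {"commands": [[-0.0004,-0.0001,-0.0012,0,0,0,0],[-0.0007,-0.0001,-0.0025,0,0,0,0],[-0.0007,-0.0001,-0.0025,0,0,0,0],[-0.0007,-0.0001,-0.0025,0,0,0,0],[-0.0007,-0.0001,-0.0025,0,0,0,0],[-0.0007,-0.0001,-0.0025,0,0,0,0],[-0.0007,-0.0001,-0.0025,0,0,0,0],[-0.0007,-0.0001,-0.0025,0,0,0,0],[-0.0007,-0.0001,-0.0025,0,0,0,0],[-0.0007,-0.0001,-0.0025,0,0,0,0]]}}

```text
clock: 35.8
eef_pos: [426.4, -129.6, 37.2]
eef_rot: [3.139, 0.001, 1.735]
wrist_force: [3.7, 1.0, 9.9]
finger_gap: 8.5
```

```bash
python3 st.py
```

```text
th 2.617 r 79.98 sleeve z 54.05 | F [3.7 1.  9.9] tang(spring pull) 10.6 (exp 12.1) radial 0.2 lateral 0.4 gap 8.5 [ 426.39 -129.62   37.17] 35.8
```

Request:
{"fn": "jog_arm", "kwargs": {"commands": [[-0.0005,-0.0001,-0.0012,0,0,0,0],[-0.001,-0.0002,-0.0025,0,0,0,0],[-0.001,-0.0002,-0.0025,0,0,0,0],[-0.001,-0.0002,-0.0025,0,0,0,0],[-0.001,-0.0002,-0.0025,0,0,0,0],[-0.001,-0.0002,-0.0025,0,0,0,0],[-0.001,-0.0002,-0.0025,0,0,0,0],[-0.001,-0.0002,-0.0025,0,0,0,0],[-0.001,-0.0002,-0.0025,0,0,0,0],[-0.001,-0.0002,-0.0025,0,0,0,0]]}}

```text
clock: 37.05
eef_pos: [425.4, -129.8, 34.6]
eef_rot: [3.139, 0.001, 1.735]
wrist_force: [4.1, 0.2, 8.8]
finger_gap: 8.6
```

```bash
python3 st.py
python3 - <<'E'
from f4 import *
shot("scene","scene12")
im=cv2.resize(ld("scene12")["p"][235:280,295:345],None,fx=13,fy=13,interpolation=cv2.INTER_CUBIC)
th=2.645+.1396
for y in(-43,):
  q=proj(S,W(P,[[80*np.cos(th),y,24+80*np.sin(th)],[80*np.cos(th),10,24+80*np.sin(th)]]))-sh
  q=((q-[295,235]+.5)*13-.5); print(q)
cv2.imwrite("pics/t6.png",im)
E
```

```text
th 2.651 r 79.98 sleeve z 51.51 | F [4.1 0.2 8.8] tang(spring pull) 9.7 (exp 12.2) radial -0.8 lateral -0.5 gap 8.6 [ 425.42 -129.79   34.63] 37.05
[[326.71594689 381.52861922]
 [ 87.45162383 316.44722409]]
```

View pics/t6.png

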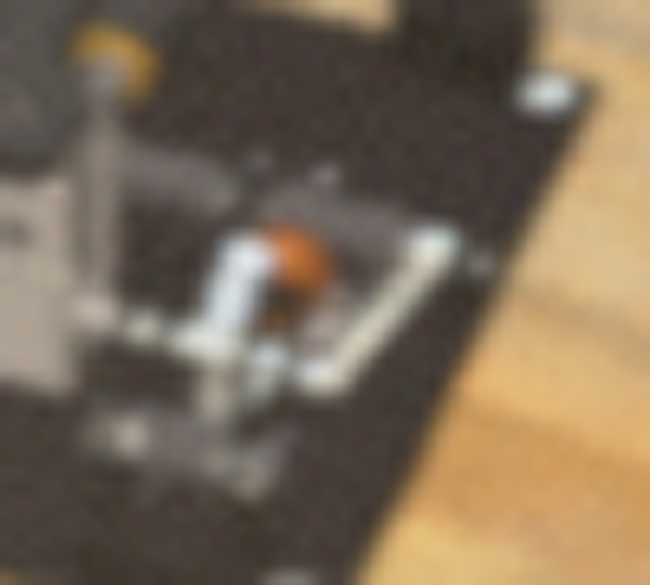

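Request:
{"fn": "jog_arm", "kwargs": {"commands": [[-0.0004,-0.0001,-0.001,0,0,0,0],[-0.0008,-0.0001,-0.0022,0,0,0,0],[-0.0008,-0.0001,-0.0022,0,0,0,0],[-0.0008,-0.0001,-0.0022,0,0,0,0],[-0.0008,-0.0001,-0.0022,0,0,0,0],[-0.0008,-0.0001,-0.0022,0,0,0,0],[-0.0008,-0.0001,-0.0022,0,0,0,0],[-0.0008,-0.0001,-0.0022,0,0,0,0],[-0.0008,-0.0001,-0.0022,0,0,0,0],[-0.0008,-0.0001,-0.0022,0,0,0,0]]}}

```text
clock: 38.35
eef_pos: [424.7, -129.9, 32.5]
eef_rot: [3.139, 0.001, 1.735]
wrist_force: [5.2, 0.6, 9.5]
finger_gap: 8.5
```

```bash
python3 st.py
```

```text
th 2.679 r 79.97 sleeve z 49.41 | F [5.2 0.6 9.5] tang(spring pull) 10.6 (exp 12.3) radial -1.9 lateral -0.3 gap 8.5 [ 424.71 -129.92   32.53] 38.35
```

Request:
{"fn": "jog_arm", "kwargs": {"commands": [[-0.0003,-0.0001,-0.001,0,0,0,0],[-0.0006,-0.0001,-0.0021,0,0,0,0],[-0.0006,-0.0001,-0.0021,0,0,0,0],[-0.0006,-0.0001,-0.0021,0,0,0,0],[-0.0006,-0.0001,-0.0021,0,0,0,0],[-0.0006,-0.0001,-0.0021,0,0,0,0],[-0.0006,-0.0001,-0.0021,0,0,0,0],[-0.0006,-0.0001,-0.0021,0,0,0,0],[-0.0006,-0.0001,-0.0021,0,0,0,0],[-0.0006,-0.0001,-0.0021,0,0,0,0]]}}

```text
clock: 39.6
eef_pos: [424.1, -130.0, 30.4]
eef_rot: [3.139, 0.001, 1.735]
wrist_force: [4.5, 1.2, 11.5]
finger_gap: 8.6
```

```bash
python3 st.py
python3 - <<'E'
from f4 import *
shot("scene","scene13")
im=cv2.resize(ld("scene13")["p"][235:280,295:345],None,fx=13,fy=13,interpolation=cv2.INTER_CUBIC)
cv2.imwrite("pics/t7.png",im)
E
```

```text
th 2.706 r 79.97 sleeve z 47.33 | F [ 4.5  1.2 11.5] tang(spring pull) 12.4 (exp 12.3) radial -1.1 lateral 0.5 gap 8.6 [ 424.05 -130.02   30.45] 39.6
```

View pics/t7.png

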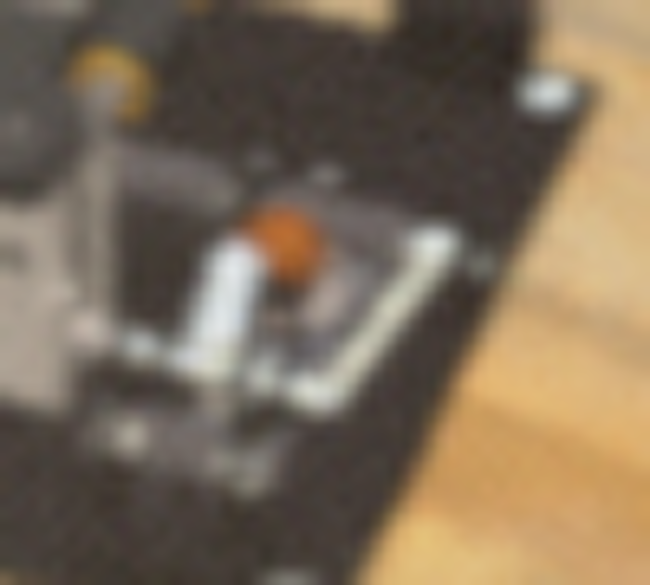

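The nut and cup were pushed aside in the last two pictures (303,257). They are now back near rest at (285,247), and the hook head has swung rearward over the bar, so it has clicked. Now I ease the bar back up in small steps.

Request:
{"fn": "jog_arm", "kwargs": {"commands": [[0.0001,0,0.0003,0,0,0,0],[0.0002,0,0.0006,0,0,0,0],[0.0003,0,0.001,0,0,0,0],[0.0003,0,0.001,0,0,0,0],[0.0003,0,0.001,0,0,0,0],[0.0003,0,0.001,0,0,0,0],[0.0003,0,0.001,0,0,0,0],[0.0003,0,0.001,0,0,0,0],[0.0003,0,0.001,0,0,0,0],[0.0003,0,0.001,0,0,0,0]]}}

```text
clock: 40.9
eef_pos: [424.3, -130.0, 31.4]
eef_rot: [3.139, 0.001, 1.735]
wrist_force: [4.2, 1.5, 10.5]
finger_gap: 8.6
```

```bash
python3 st.py;python3 st.py
```

```text
th 2.694 r 79.96 sleeve z 48.26 | F [ 4.2  1.5 10.5] tang(spring pull) 11.4 (exp 12.3) radial -1.0 lateral 0.8 gap 8.6 [ 424.35 -129.96   31.38] 40.9
th 2.694 r 79.96 sleeve z 48.26 | F [ 4.2  1.5 10.5] tang(spring pull) 11.4 (exp 12.3) radial -1.0 lateral 0.8 gap 8.6 [ 424.35 -129.96   31.38] 40.9
```

Request:
{"fn": "jog_arm", "kwargs": {"commands": [[0.0001,0,0.0003,0,0,0,0],[0.0002,0,0.0006,0,0,0,0],[0.0002,0,0.0008,0,0,0,0],[0.0002,0,0.0008,0,0,0,0],[0.0002,0,0.0008,0,0,0,0],[0.0002,0,0.0008,0,0,0,0],[0.0002,0,0.0008,0,0,0,0],[0.0002,0,0.0008,0,0,0,0],[0.0002,0,0.0008,0,0,0,0],[0.0002,0,0.0008,0,0,0,0]]}}

```text
clock: 42.15
eef_pos: [424.6, -129.9, 32.2]
eef_rot: [3.139, 0.001, 1.735]
wrist_force: [4.6, 1.0, 10.4]
finger_gap: 8.7
```

```bash
python3 st.py
```

```text
th 2.683 r 79.98 sleeve z 49.09 | F [ 4.6  1.  10.4] tang(spring pull) 11.3 (exp 12.3) radial -1.2 lateral 0.2 gap 8.7 [ 424.59 -129.95   32.21] 42.15
```

Request:
{"fn": "jog_arm", "kwargs": {"commands": [[0.0001,0,0.0003,0,0,0,0],[0.0002,0,0.0006,0,0,0,0],[0.0003,0,0.0008,0,0,0,0],[0.0003,0,0.0008,0,0,0,0],[0.0003,0,0.0008,0,0,0,0],[0.0003,0,0.0008,0,0,0,0],[0.0003,0,0.0008,0,0,0,0],[0.0003,0,0.0008,0,0,0,0],[0.0003,0,0.0008,0,0,0,0],[0.0003,0,0.0008,0,0,0,0]]}}

```text
clock: 43.4
eef_pos: [424.8, -129.9, 32.9]
eef_rot: [3.139, 0.001, 1.736]
wrist_force: [5.4, 0.8, 9.2]
finger_gap: 8.7
```

```bash
python3 st.py
python3 - <<'E'
from f4 import *
shot("scene","scene14")
im=cv2.resize(ld("scene14")["p"][235:280,295:345],None,fx=13,fy=13,interpolation=cv2.INTER_CUBIC)
cv2.imwrite("pics/t8.png",im)
E
```

```text
th 2.674 r 79.98 sleeve z 49.78 | F [5.4 0.8 9.2] tang(spring pull) 10.5 (exp 12.3) radial -2.2 lateral -0.1 gap 8.7 [ 424.83 -129.92   32.9 ] 43.4
```

View pics/t8.png

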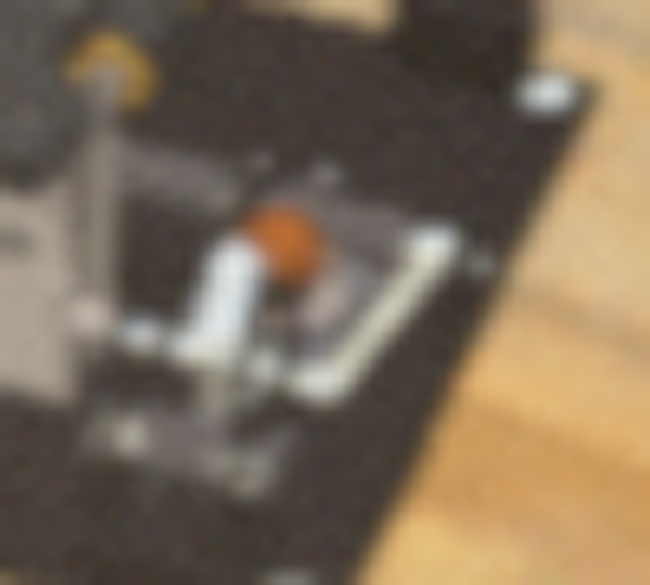

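Request:
{"fn": "jog_arm", "kwargs": {"commands": [[0.0001,0,0.0003,0,0,0,0],[0.0002,0,0.0006,0,0,0,0],[0.0003,0,0.0008,0,0,0,0],[0.0003,0,0.0008,0,0,0,0],[0.0003,0,0.0008,0,0,0,0],[0.0003,0,0.0008,0,0,0,0],[0.0003,0,0.0008,0,0,0,0],[0.0003,0,0.0008,0,0,0,0],[0.0003,0,0.0008,0,0,0,0],[0.0003,0,0.0008,0,0,0,0]]}}

```text
clock: 44.7
eef_pos: [424.9, -129.9, 33.2]
eef_rot: [3.14, 0.001, 1.735]
wrist_force: [7.1, 0.5, 2.3]
finger_gap: 8.7
```

```bash
python3 st.py
```

```text
th 2.670 r 80.06 sleeve z 50.13 | F [7.1 0.5 2.3] tang(spring pull) 4.4 (exp 12.2) radial -6.0 lateral -0.7 gap 8.7 [ 424.86 -129.89   33.25] 44.7
```

Request:
{"fn": "jog_arm", "kwargs": {"commands": [[0.0003,0,0,0,0,0,0],[0.0006,0.0001,0,0,0,0,0],[0.001,0.0002,0.0001,0,0,0,0],[0.001,0.0002,0.0001,0,0,0,0],[0.001,0.0002,0.0001,0,0,0,0],[0.001,0.0002,0.0001,0,0,0,0],[0.001,0.0002,0.0001,0,0,0,0],[0.001,0.0002,0.0001,0,0,0,0],[0.001,0.0002,0.0001,0,0,0,0],[0.001,0.0002,0.0001,0,0,0,0]]}}

```text
clock: 45.95
eef_pos: [424.9, -129.8, 33.1]
eef_rot: [-3.141, 0.0, 1.736]
wrist_force: [1.0, -2.9, 5.6]
finger_gap: 9.0
```

```bash
python3 st.py
```

```text
th 2.671 r 79.99 sleeve z 49.98 | F [ 1.  -2.9  5.6] tang(spring pull) 5.4 (exp 12.2) radial 1.3 lateral -3.0 gap 9.0 [ 424.86 -129.77   33.1 ] 45.95
```

Request:
{"fn": "jog_arm", "kwargs": {"commands": [[0.0001,-0.0001,0.0002,0,0,0,0],[0.0002,-0.0003,0.0004,0,0,0,0],[0.0002,-0.0004,0.0006,0,0,0,0],[0.0002,-0.0004,0.0006,0,0,0,0],[0.0002,-0.0004,0.0006,0,0,0,0],[0.0002,-0.0004,0.0006,0,0,0,0],[0.0002,-0.0004,0.0006,0,0,0,0],[0.0002,-0.0004,0.0006,0,0,0,0],[0.0002,-0.0004,0.0006,0,0,0,0],[0.0002,-0.0004,0.0006,0,0,0,0]]}}

```text
clock: 47.2
eef_pos: [425.0, -129.8, 33.4]
eef_rot: [-3.141, -0.0, 1.736]
wrist_force: [-2.2, 0.4, -0.8]
finger_gap: 8.3
```

```bash
python3 st.py
python3 - <<'E'
from f4 import *
shot("scene","scene15")
im=cv2.resize(ld("scene15")["p"][235:280,295:345],None,fx=13,fy=13,interpolation=cv2.INTER_CUBIC)
cv2.imwrite("pics/t9.png",im)
E
```

```text
th 2.667 r 79.97 sleeve z 50.31 | F [-2.2  0.4 -0.8] tang(spring pull) -1.4 (exp 12.2) radial 1.8 lateral 0.7 gap 8.3 [ 425.01 -129.84   33.43] 47.2
```

View pics/t9.png

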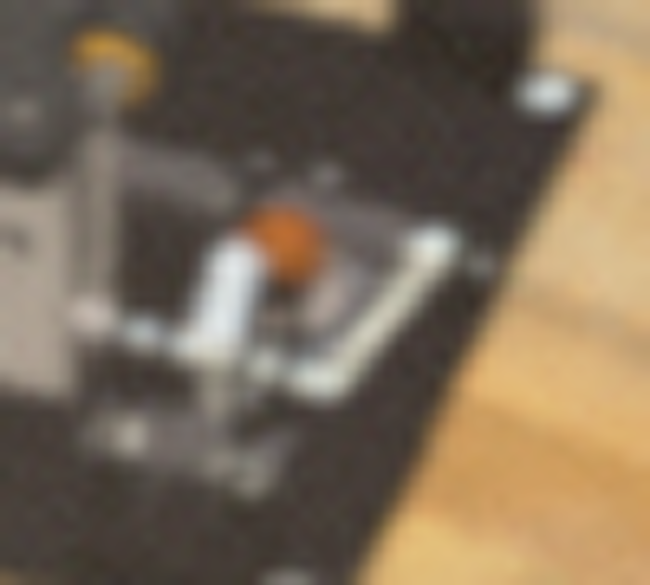

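The hook now carries the bar: the wrist force is about zero and the hook is undeflected. Releasing gently.

Request:
{"fn": "jog_arm", "kwargs": {"commands": [[0,0,0,0,0,0,0.05],[0,0,0,0,0,0,0.08],[0,0,0,0,0,0,0.1],[0,0,0,0,0,0,0.11],[0,0,0,0,0,0,0.12],[0,0,0,0,0,0,0.14],[0,0,0,0,0,0,0.17],[0,0,0,0,0,0,0.22],[0,0,0,0,0,0,0.28],[0,0,0,0,0,0,0.35]], "grip_force": 10}}

```text
clock: 48.5
eef_pos: [425.2, -129.9, 33.6]
eef_rot: [3.142, 0.0, 1.736]
wrist_force: [0.8, -0.7, 0.4]
finger_gap: 31.8
```

```bash
python3 st.py
python3 - <<'E'
from f4 import *
shot("scene","scene16")
im=cv2.resize(ld("scene16")["p"][235:280,295:345],None,fx=13,fy=13,interpolation=cv2.INTER_CUBIC)
cv2.imwrite("pics/t10.png",im)
E
```

```text
th 2.664 r 79.80 sleeve z 50.43 | F [ 0.8 -0.7  0.4] tang(spring pull) 0.6 (exp 12.2) radial -0.5 lateral -0.8 gap 31.8 [ 425.25 -129.95   33.55] 48.5
```

View pics/t10.png

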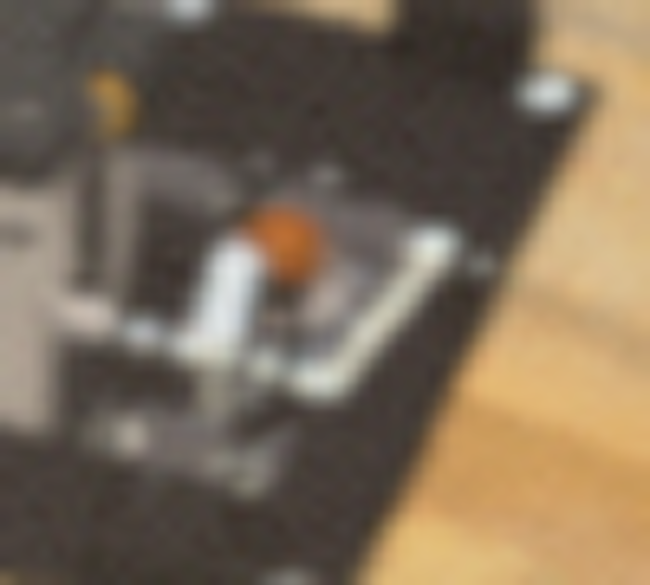

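The bar hangs by itself with the fingers open around the sleeve, and the nut is in place. I retract straight up, then aside.

Request:
{"fn": "jog_arm", "kwargs": {"commands": [[0,0,0.005,0,0,0,0.35],[0,0,0.015,0,0,0,0.35],[0,0,0.03,0,0,0,0.35],[0,0,0.06,0,0,0,0.35],[0,0,0.1,0,0,0,0.35],[0,0.03,0.13,0,0,0,0.35],[0,0.08,0.15,0,0,0,0.35],[0,0.13,0.15,0,0,0,0.35],[0,0.18,0.15,0,0,0,0.35],[0,0.22,0.15,0,0,0,0.35]]}}

```text
clock: 49.8
eef_pos: [424.9, 91.8, 184.8]
eef_rot: [3.14, -0.0, 1.736]
wrist_force: [0.4, 0.1, 0.3]
finger_gap: 33.2
```

Run:
```python
from f4 import *
shot("scene","scene17"); shot("top","top17")
a=cv2.resize(ld("scene17")["p"][225:290,285:355],None,fx=5.6,fy=5.6,interpolation=cv2.INTER_CUBIC)
b=cv2.resize(ld("top17")["p"][215:285,290:360],(392,364),interpolation=cv2.INTER_CUBIC)
cv2.imwrite("pics/f.png",np.hstack([a[:364],b]));
```

```text
(no output)
```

View pics/f.png

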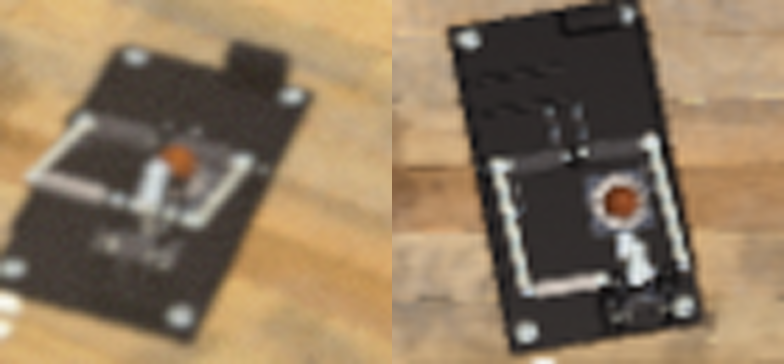

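View pics/top17.png

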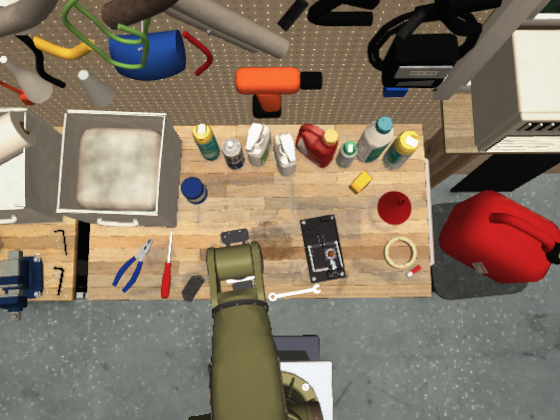

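The bar hangs under the hook at the rear, the nut is centred in the cup (620,200 in the right crop), and the bystanders sit where they were. Handing in.

```bash
python3 -c "
from cell import manip
print(manip.sign_off()); print(manip.read_state()['clock'])"
```

```text
the job is handed in; nothing more can be done
None
the job is handed in; nothing more can be done
```

The trap is baited and set, and I handed the job in at about 50 s of the 72 s allowed. `manip.sign_off()` reports no verdict, so this rests on my own checks.

- **Nut:** I put it in the bait cup and let go. The top view showed it centred in the cup then and again at the end.
- **Bar:** I swung it over by the sleeve until it clicked past the hook, at about 2.70 rad. I then eased it back up until the hook carried it, at about 2.67 rad, where the pull on the wrist fell from about 11 N to about zero. I released it there.
- **After release:** The last pictures, with the arm clear, show the bar hanging under the hook and the nut still in the cup. The bystanders looked to be where they were in the first picture; I compared that by eye only. The wrist force at the end was about 0.5 N.

Two readings were less clear-cut:
- **Camera disagreement:** The two cameras differed by 4–5 mm at the trap. I used the top view for position and corrected the scene view to match.
- **Click:** The force hardly showed the click (about 1–2 N over roughly 1 N of noise). I confirmed it from the pictures: the nut and cup moved aside and then came back.

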